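# Open both lanes of the two-lane filling tray

## Task

Get the filling tray ready for both lanes: take the tall divider panel out of the rack and slide it upright into the slot in the tray until it stands on the slot's floor, and let go of it. Then take the tray's diverter flap by its bar, swing it up without letting it drop, to the upright balance point where it would fall to neither side, and finish there still holding it, so that both lanes stay open. Leave the short panel and everything else where they are.

Things in the scene. Friction and masses are not known exactly. Their poses are not given: they have to be found in the camera images.
- panel: the tall divider panel, white plastic, 110 (along its x) x 10 (its y) x 130 mm high (its z), about 0.16 kg, loose, standing upright in one of the rack's two slots; origin at the centre of its underside, z up. Its x and y axes lie along those of the rack at the start; the two faces are alike
- rack: grey plastic rack block fixed to the table, 140 (x) x 150 (y) x 36 mm high, origin at the centre of its underside; two upward-open slots along its x, at y = -45 and +45 mm, 26 mm deep (floor 10 mm above the table), 14 mm wide and 114 mm long, hold the tall and the short panel, either way round
- tray: open steel two-lane filling tray fixed to the table, 300 (x) x 200 (y) mm, outer walls 50 mm high, origin at the centre of its underside. Along its middle line (its x axis): in the -x half (towards the robot) a grey plastic block 138 x 50 mm with its top 50 mm above the table and the slot for the tall panel; in the +x half a fixed wall 12 mm thick and 85 mm high with the flap hinged on its top
- slot_floor (a point): centre of the floor of the tray's slot, 14 mm above the table and 72 mm from the tray's origin towards -x of the tray; axes as the tray. The slot is open upwards, 36 mm deep (mouth at 50 mm), 116 mm long along the tray's x, 13 mm wide, with small chamfers; with the panel fully home its underside is on this point and its top 144 mm above the table
- flap (a joint): angle of the flap about its hinge, rad. 0 is upright, which is the balance point; positive swings its top to -y of the tray, negative to +y. It turns freely (no friction, no spring): let go, it falls to a rest at about +0.9 or -0.9; it starts lying at rest at about +0.9. White plastic flap, 0.35 kg, 110 mm long along the hinge, 6 mm thick; from 100 mm above the hinge two ears at its ends carry the bar
- flap_hinge (a point): middle of the flap's hinge line, 95 mm above the table, 75 mm from the tray's origin towards +x of the tray; the hinge line runs along the tray's x axis; axes as the tray
- flap_bar (a point): middle of the steel grip bar of the flap: round, 12 mm diameter, parallel to the hinge line at 165 mm from it, free over 94 mm between the ears, with a 59 mm open gap between the bar and the edge of the flap below it. This point turns with the flap: its z points away from the hinge, its x along the bar
- short_panel: the short divider panel, white plastic, 110 x 10 x 75 mm high; origin at the centre of its underside, in the other slot of the rack; to be left alone
- jar: jar, 60 mm diameter, 90 mm high; bystander
- tape: roll of clear tape lying flat, 90 mm diameter, 45 mm high, on the table 150 to 170 mm beyond the rack's centre; bystander
- carton: small cardboard box 90 x 120 x 70 mm; bystander
- can: can, 66 mm diameter, 100 mm high; bystander
- bowl: white bowl, 120 mm diameter, 50 mm high; bystander
- brush: hand brush lying on the table, handle end along its own -x; bystander
There are look-alikes about, which are no part of the job. What is shaped like the panel but orange or turquoise is not meant.

How it is judged (in metres and radians):
On the way, in this order (a step that is already met when the one before it is completed fails the run):
1. the tall panel stands home in the tray's slot, let go (z of panel in the frame of slot_floor below 0.006 m and horizontal distance between panel and slot_floor below 0.008 m and angle between panel's own z axis and vertical below 0.1 rad and angle between the x axis of panel and the x axis of tray, either way round below 0.1 rad and contact force between the fingers and panel below 0.2 N), for 0.3 s.
2. the flap is upright at its balance point, held by the fingers (value of joint flap between -0.07 and 0.07 rad and velocity of joint flap between -0.2 and 0.2 rad/s and contact force between the fingers and flap above 0.3 N), for 0.3 s.
At the end, for the whole second after the job is handed in: The tall panel stands in the tray's slot: underside within 6 mm of the slot floor, within 8 mm of its centre, upright and in line within 0.10 rad, not touched by the arm. The flap is within 0.07 rad (4 degrees) of upright and still, touched by the gripper's fingers and carried by nothing else (z of panel in the frame of slot_floor below 0.006 m and horizontal distance between panel and slot_floor below 0.008 m and angle between panel's own z axis and vertical below 0.1 rad and angle between the x axis of panel and the x axis of tray, either way round below 0.1 rad and contact force between the arm and panel below 0.2 N and contact force between each of panel, short_panel and flap below 0.2 N and contact force between the fingers and flap above 0.3 N and value of joint flap between -0.07 and 0.07 rad and velocity of joint flap between -0.1 and 0.1 rad/s); the arm keeps its last pose, push and grip.
It fails at once if the flap was dropped or flung (faster than 4 rad/s) (velocity of joint flap above 4 rad/s or velocity of joint flap below -4 rad/s).
It fails at once if the short panel or a bystander was moved by more than 30 mm (distance of any of short_panel, jar, tape, carton, can, bowl, brush from where it was at the start of the episode above 0.03 m).
It also fails if it takes over 70 s, if anything falls off the work surface, if the arm or the gripper's body presses on something with over 40 N, if the wrist force passes 120 N, or if a joint passes its speed limit or range.

## Robot

A 7-joint arm with a two-finger parallel gripper is mounted at the origin on the work surface. World frame = base frame: x ahead of the robot, y to its left, z up, the work surface at z = 0. Lengths are in m, angles in degrees, forces in N, time in s.
With the tool pointing down it reaches from about 0.4 to 0.85 m from the base axis. Payload 10.4 kg.
Tool frame: the origin (TCP) lies midway between the tips of the shut fingers; the grasp point (between the pads) lies 19 mm behind it; z points along the fingers, y is the line along which they close (so a half turn about z gives the same grasp; the last joint's range is limited). The gripper opens to 85 mm and grips with 20 to 120 N. Pads are 22 mm wide; open, the fingers measure 114 mm over their backs; the gripper's body (76 mm by 85 mm) begins 54 mm behind the grasp point. The pads swing forward as they close: fully open they stand 13 mm farther back than shut.
Start: joints at [71.184, 19.034, -3.707, 83.658, 1.238, 77.344, -5.071], TCP at [0.188, -0.596, 0.231] pointing down, gripper open.
Joint ranges: [-148.97, 148.97], [-28.65, 121.19], [-84.17, 76.75], [9.2, 138.47], [-72.65, 252.65], [3.7, 117.97], [-149.18, 149.18]. Speed limits (degrees/s): [127.2, 127.2, 159.86, 159.86, 180, 180, 180].

## Interface

Orientations are given as a 3x3 rotation matrix whose columns are the frame's x, y, z axes.
In Python, from rig import env gives the robot as it stands.
- The arm moves only by the tool jog_arm, never from a script. Its argument "series" is a list of rows, each an object of numbers: "fingers": the opening, from -1 (shut) to 1 (fully open); "x", "y", "z": the shift along the world's x, y, z in cm; "twist": the turn about the world's z in rad. A call has 1 to 20 rows; each row is the pose to reach, as a shift and turn from the pose commanded when the call began; what a row does not reach only later rows make up. A row lasts 1/12 s, in which the tool goes at most 41.7 mm and 7.16 degrees, less where a joint would pass 70% of its speed; a pose out of reach is approached as far as the arm can. A call with a gripper value outside its range is refused whole. The fingers move at their own pace and stop on an object; "grip_force" is the grip in N (left out, the last holds). Time passes only in rows, so rows that repeat a pose let the fingers close. It gives the time, the measured TCP pose, the force, the opening and the grip force at its end, in the units of the state.
- env.read_state(): the state, without advancing time (a new reading comes with each control period).
- env.capture(name): name is "side" or "top"; returns the picture (400x640x3 uint8, red, green, blue); there is no depth.
- env.camera_params(name): a dict with "fx", "fy", "cx", "cy" (pixels), "R" (3x3) and "t" (3): a world point X has camera coordinates R X + t. Camera axes: x right, y down, z forward; pixel columns grow to the right and rows downward; lengths in m; the calibration is good to about 2 mm. A picture is of the moment at which its call begins. camera_params takes no time and is no camera call.
- env.close_job(): hands the job in; it is judged then, once.
The state is a dict: "time_s": time; "joint_pos": joint angles; "qvel": joint speeds; "joint_torque": joint torques, N m; "ee_pos": TCP position; "tool_rot": TCP orientation; "wrist_force": force on the tool from outside, world axes, zero at the start; "torque": the same for the moment, N m; "width": finger opening in m; "gripper_force": force on a finger pad.
Only numpy, scipy, OpenCV 4.12 (cv2) and the standard library are available. Lean on these libraries where they do the work, as an engineer would, in place of code of your own. Each camera call takes 0.05 s, during which the arm holds its last target. There are 200 camera calls.

## Working session

There is one attempt and no reset: what is moved stays moved. The work goes in short steps, Python scripts to look and compute and a tool call to move; the robot and the scene stay as the last step left them, time stands still between calls to the robot, and variables do not carry over. Pictures are saved under pics/ and viewed, at most 10 in all, crops included, and the job is handed in when it is done.

Besides the shell and the picture viewer there is one more tool, called after "Call:" as name(argument=value, ...) on one line, values as JSON. jog_arm: Moves the arm, as the interface text tells. Its arguments: {"type":"object","properties":{"series":{"type":"array"},"grip_force":{"type":"number"}},"required":["series"]}

```bash
mkdir -p pics; python3 - <<'E'
from rig import env
import cv2
for n in ("top","side"):
    im=env.capture(n); cv2.imwrite(f"pics/{n}0.png",im[:,:,::-1]); p=env.camera_params(n); print(n,p)
s=env.read_state(); print({k:s[k] for k in("time_s","ee_pos","tool_rot","width","wrist_force")})
E
```

```text
top {'fx': 519.3278420036632, 'fy': 519.3278420036632, 'cx': 323.61939403163564, 'cy': 192.3182932003862, 'R': array([[ 0.00388842, -0.99997528,  0.00585798],
       [-0.98648786, -0.00479533, -0.16376417],
       [ 0.16378822, -0.00514205, -0.98648212]]), 't': array([1.02015075e-03, 5.62096579e-01, 1.52636364e+00])}
side {'fx': 400.5707102761325, 'fy': 400.5707102761325, 'cx': 321.0978828040004, 'cy': 199.46812081475883, 'R': array([[-0.99253751, -0.1219315 , -0.00141137],
       [-0.08046519,  0.66360554, -0.74374259],
       [ 0.09162224, -0.73807885, -0.66846464]]), 't': array([0.52614578, 0.18967172, 1.53458172])}
{'time_s': 0.1, 'ee_pos': array([ 0.18807247, -0.59567914,  0.23059516]), 'tool_rot': array([[ 9.53606561e-01,  3.01055387e-01, -4.25943529e-04],
       [ 3.01055686e-01, -9.53605797e-01,  1.20792009e-03],
       [-4.25313677e-05, -1.28011324e-03, -9.99999180e-01]]), 'width': 0.08531098948189167, 'wrist_force': array([ 0.08377318, -0.23369018, -0.26660609])}
```

View pics/top0.png

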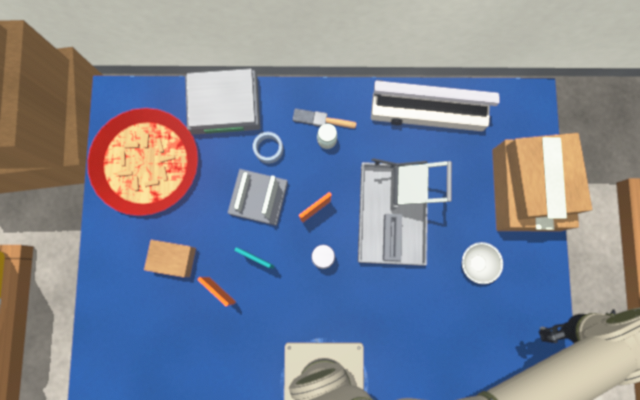

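View pics/side0.png

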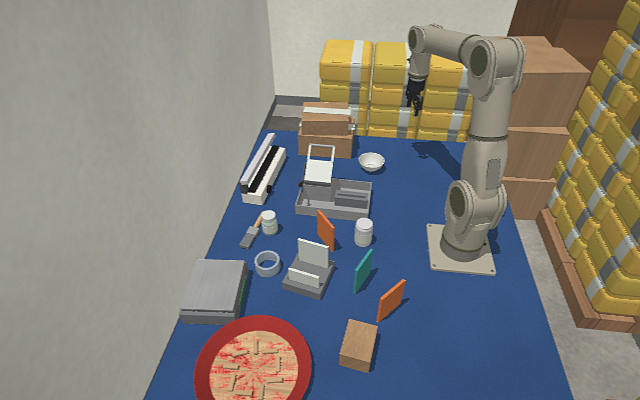

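Top view: the robot is at the bottom and world -y points right. The rack is at about (257,197) and the tray at (393,215), with the flap leaning right, which is tray -y. There are two white panels in the rack, at (242,193) and (270,198). In the side view the far one (313,253) is tall and the near one (304,278) is short, so the tall one should be (270,198) in the top view. The orange panels (316,207) and (216,291) and the turquoise one (253,257) are look-alikes. I'll check this in enlarged crops.

```bash
python3 - <<'E'
import cv2,numpy as np
t=cv2.imread("pics/top0.png"); s=cv2.imread("pics/side0.png")
a=cv2.resize(t[160:235,220:295],None,fx=5.3,fy=5.3,interpolation=cv2.INTER_CUBIC)
b=cv2.resize(s[230:305,275:350],None,fx=5.3,fy=5.3,interpolation=cv2.INTER_CUBIC)
cv2.imwrite("pics/rack.png",np.hstack([a,b]))
cv2.imwrite("pics/tray.png",cv2.resize(t[155:275,350:460],None,fx=5,fy=5,interpolation=cv2.INTER_CUBIC))
E
```

```text
(no output)
```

View pics/rack.png

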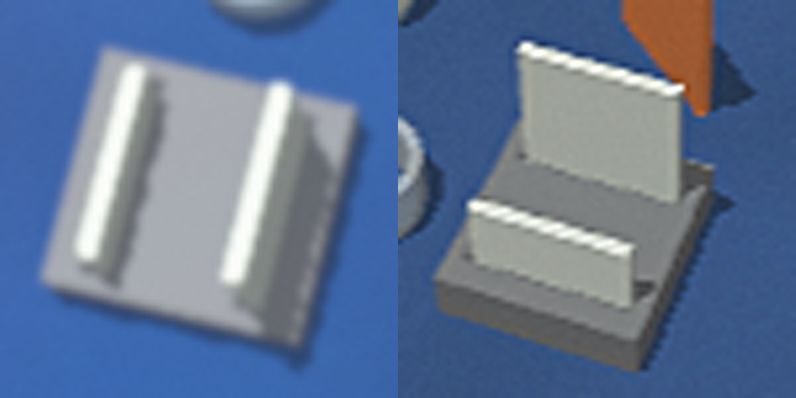

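View pics/tray.png

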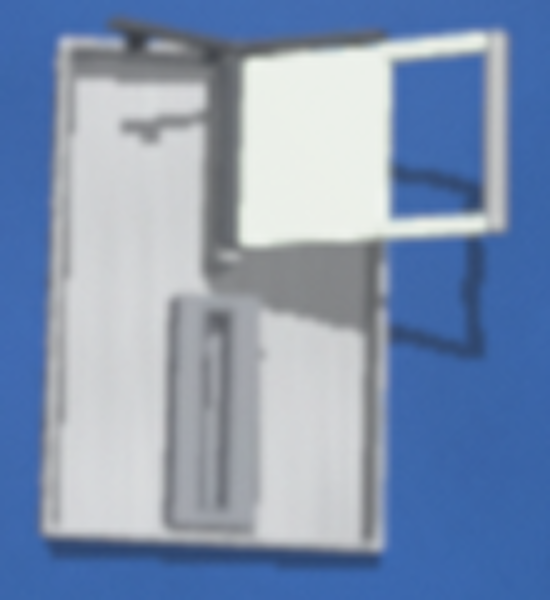

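Confirmed: the tall panel is the right-hand one in the top crop, with its top edge from (281,84) to (233,281). In the side crop its top runs from (521,45) to (684,90), nearly twice as high as the short one. In the tray crop the block is (170,297)–(254,526), the slot's midline runs from (219,312) to (214,509), and the bar runs from (497,35) to (496,230).

```bash
cat > h.py <<'E'
import numpy as np
from rig import env
P={n:env.camera_params(n) for n in("top","side")}
def proj(n,X):
    p=P[n]; c=np.asarray(X)@p["R"].T+p["t"]
    return np.c_[p["fx"]*c[:,0]/c[:,2]+p["cx"],p["fy"]*c[:,1]/c[:,2]+p["cy"]]
def world(n,uv,z):
    p=P[n]; o=-p["R"].T@p["t"]; d=p["R"].T@[(uv[0]-p["cx"])/p["fx"],(uv[1]-p["cy"])/p["fy"],1]
    return o+d*(z-o[2])/d[2]
def place(q,L):
    c,s=np.cos(q[2]),np.sin(q[2]); L=np.asarray(L,float)
    return L@np.array([[c,s,0],[-s,c,0],[0,0,1]])+[q[0],q[1],0]
E
python3 - <<'E'
from h import *
from scipy.optimize import least_squares
T=lambda a,o,k:np.array(o)+(np.array(a)+.5)/k-.5
# rack
Rm=[(.07,.075,.036),(.07,-.075,.036),(-.07,-.075,.036),(-.07,.075,.036),(.055,-.045,.14),(-.055,-.045,.14),(.055,.045,.085),(-.055,.045,.085)]
Ruv=T([(105,47),(357,103),(300,345),(42,280),(281,84),(233,281),(135,66),(88,260)],(220,160),5.3)
Sm=[(.055,-.045,.14),(-.055,-.045,.14),(.055,.045,.085),(-.055,.045,.085)]
Suv=T([(523-398,46),(682-398,91),(474-398,204),(632-398,245)],(275,230),5.3)
f=lambda q:np.r_[(proj("top",place(q,Rm))-Ruv).ravel()]
r=least_squares(f,[.55,.12,-.2],loss="soft_l1",f_scale=.5);print("rack",r.x.round(4),np.degrees(r.x[2]));print(f(r.x).reshape(-1,2).round(1).tolist());print("side",(proj("side",place(r.x,Sm))-Suv).round(1).tolist())
q=r.x;a,b=[world("top",T(v,(220,160),5.3),.14) for v in((281,84),(233,281))];print("panel",a,b,(a+b)/2,np.linalg.norm(a-b),np.degrees(np.arctan2(*(a-b)[1::-1])))
print("panel from rack",place(q,[(0,-.045,.14)]))
# tray
Tm=[(.15,.1,.05),(-.15,.1,.05),(-.15,-.1,.05),(-.003,.025,.05),(-.003,-.025,.05),(-.141,-.025,.05),(-.141,.025,.05),(-.014,0,.05),(-.130,0,.05)]
Tuv=T([(62,38),(41,539),(383,550),(171,295),(258,297),(254,528),(165,526),(219,311),(214,510)],(350,155),5)
f=lambda q:(proj("top",place(q,Tm))-Tuv).ravel()
r=least_squares(f,[.5,-.14,0],loss="soft_l1",f_scale=.5);q=r.x;print("tray",q.round(4),np.degrees(q[2]));print(f(q).reshape(-1,2).round(1).tolist())
print("slot",place(q,[(-.072,0,.014)]),"hinge",place(q,[(.075,0,.095)]))
Buv=T([(497,35),(496,230)],(350,155),5)
for th in(.85,.9,.95):
    print(th,(proj("top",place(q,[(.122,-.165*np.sin(th),.095+.165*np.cos(th)),(.028,-.165*np.sin(th),.095+.165*np.cos(th))]))-Buv).round(1).tolist())
E
```

```text
rack [ 0.5513  0.2048 -0.2222] -12.731580136619897
[[-0.1, 0.2], [-0.2, 0.4], [-0.3, -0.8], [0.2, 0.4], [0.4, -0.1], [0.1, -0.1], [0.2, 0.2], [-0.3, -0.6]]
side [[-1.0, 0.6], [-1.0, 0.2], [-1.2, 0.3], [-0.5, 1.5]]
panel [0.59473626 0.14999674 0.14      ] [0.4875883  0.17343228 0.14      ] [0.54116228 0.16171451 0.14      ] 0.10968095253189775 -12.337515248366508
panel from rack [[0.54141888 0.1609488  0.14      ]]
tray [ 0.5002 -0.2055 -0.0423] -2.421174131537486
[[-0.5, 0.3], [0.3, -0.9], [-0.5, 0.1], [1.0, -0.2], [0.2, 0.2], [-0.0, 0.2], [0.9, -0.2], [-0.4, 0.6], [-0.4, -0.3]]
slot [[ 0.42825824 -0.20242667  0.014     ]] hinge [[ 0.57512701 -0.20863667  0.095     ]]
0.85 [[-2.1, 2.3], [-2.1, -3.0]]
0.9 [[-0.7, 2.9], [-0.7, -2.5]]
0.95 [[0.5, 3.5], [0.5, -2.1]]
```

Call:
jog_arm(series=[{"fingers": 1, "x": 26, "y": 30, "z": 7, "twist": -0.1}, {"fingers": 1, "x": 26, "y": 30, "z": 7, "twist": -0.2}, {"fingers": 1, "x": 26, "y": 30, "z": 7, "twist": -0.3}, {"fingers": 1, "x": 26, "y": 30, "z": 7, "twist": -0.4}, {"fingers": 1, "x": 26, "y": 30, "z": 7, "twist": -0.5}, {"fingers": 1, "x": 26, "y": 30, "z": 7, "twist": -0.525}, {"fingers": 1, "x": 26, "y": 30, "z": 7, "twist": -0.525}, {"fingers": 1, "x": 26, "y": 30, "z": 7, "twist": -0.525}, {"fingers": 1, "x": 26, "y": 30, "z": 7, "twist": -0.525}, {"fingers": 1, "x": 26, "y": 30, "z": 7, "twist": -0.525}, {"fingers": 1, "x": 26, "y": 30, "z": 7, "twist": -0.525}, {"fingers": 1, "x": 26, "y": 30, "z": 7, "twist": -0.525}])

```text
time_s: 1.1
ee_pos: [0.4492, -0.2945, 0.3013]
tool_rot: [[0.977, -0.214, 0.0], [-0.214, -0.977, 0.0], [-0.0, -0.0, -1.0]]
wrist_force: [-0.0, -1.3, 0.2]
width: 0.0855
gripper_force: 0.0
```

Call:
jog_arm(series=[{"x": 9.3, "y": 45.7}, {"x": 9.3, "y": 45.7}, {"x": 9.3, "y": 45.7}, {"x": 9.3, "y": 45.7}, {"x": 9.3, "y": 45.7}, {"x": 9.3, "y": 45.7}, {"x": 9.3, "y": 45.7}, {"x": 9.3, "y": 45.7}, {"x": 9.3, "y": 45.7}, {"x": 9.3, "y": 45.7}, {"x": 9.3, "y": 45.7}, {"x": 9.3, "y": 45.7}, {"x": 9.3, "y": 45.7}, {"x": 9.3, "y": 45.7, "z": -4}, {"x": 9.3, "y": 45.7, "z": -8}, {"x": 9.3, "y": 45.7, "z": -11}, {"x": 9.3, "y": 45.7, "z": -14}, {"x": 9.3, "y": 45.7, "z": -17}, {"x": 9.3, "y": 45.7, "z": -19.5}, {"x": 9.3, "y": 45.7, "z": -19.5}])

```text
invalid input at $.series[0]: expected keys fingers, x, y, z, twist
```

```bash
python3 - <<'E'
from h import *
import cv2
im=env.capture("top");s=env.capture("side")
a=cv2.resize(im[150:250,210:310],None,fx=4,fy=4,interpolation=2);b=cv2.resize(s[200:300,270:370],None,fx=4,fy=4,interpolation=2)
cv2.imwrite("pics/g1.png",np.hstack([a,b])[:,:,::-1])
st=env.read_state();print(st["ee_pos"],st["joint_pos"])
E
```

```text
[ 0.44735164 -0.29688999  0.30083795] [ 43.81108888   7.17086563 -16.64687468  89.98699201   2.09666409
  83.19665306 -75.58742868]
```

View pics/g1.png

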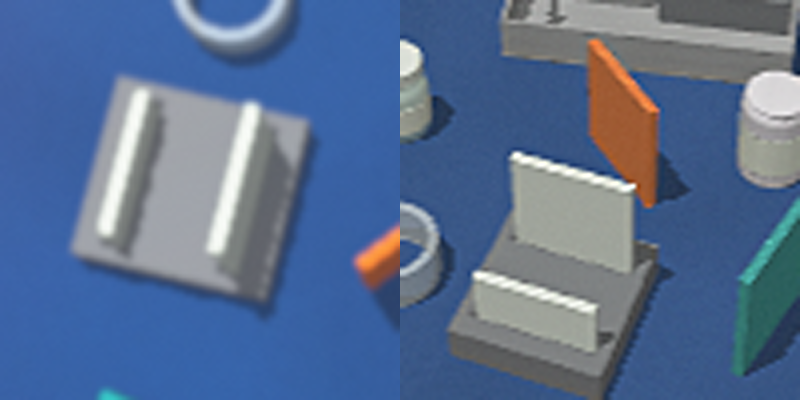

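The move was refused because every key is needed, so the arm hasn't moved. This picture only shows the untouched rack again. I'll resend it with all the keys.

Call:
jog_arm(series=[{"fingers": 1, "x": 9.3, "y": 45.7, "z": 0, "twist": 0}, {"fingers": 1, "x": 9.3, "y": 45.7, "z": 0, "twist": 0}, {"fingers": 1, "x": 9.3, "y": 45.7, "z": 0, "twist": 0}, {"fingers": 1, "x": 9.3, "y": 45.7, "z": 0, "twist": 0}, {"fingers": 1, "x": 9.3, "y": 45.7, "z": 0, "twist": 0}, {"fingers": 1, "x": 9.3, "y": 45.7, "z": 0, "twist": 0}, {"fingers": 1, "x": 9.3, "y": 45.7, "z": 0, "twist": 0}, {"fingers": 1, "x": 9.3, "y": 45.7, "z": 0, "twist": 0}, {"fingers": 1, "x": 9.3, "y": 45.7, "z": 0, "twist": 0}, {"fingers": 1, "x": 9.3, "y": 45.7, "z": 0, "twist": 0}, {"fingers": 1, "x": 9.3, "y": 45.7, "z": 0, "twist": 0}, {"fingers": 1, "x": 9.3, "y": 45.7, "z": 0, "twist": 0}, {"fingers": 1, "x": 9.3, "y": 45.7, "z": 0, "twist": 0}, {"fingers": 1, "x": 9.3, "y": 45.7, "z": 0, "twist": 0}, {"fingers": 1, "x": 9.3, "y": 45.7, "z": -4, "twist": 0}, {"fingers": 1, "x": 9.3, "y": 45.7, "z": -8, "twist": 0}, {"fingers": 1, "x": 9.3, "y": 45.7, "z": -12, "twist": 0}, {"fingers": 1, "x": 9.3, "y": 45.7, "z": -12, "twist": 0}])

```text
time_s: 2.7
ee_pos: [0.5379, 0.1561, 0.174]
tool_rot: [[0.975, -0.221, -0.01], [-0.221, -0.975, -0.004], [-0.009, 0.006, -1.0]]
wrist_force: [-0.9, 0.0, 0.1]
width: 0.0854
gripper_force: 0.0
```

```bash
python3 - <<'E'
from h import *
import cv2
im=env.capture("top");s=env.capture("side")
a=cv2.resize(im[150:250,210:310],None,fx=4,fy=4,interpolation=2);b=cv2.resize(s[200:300,270:370],None,fx=4,fy=4,interpolation=2)
cv2.imwrite("pics/g2.png",np.hstack([a,b])[:,:,::-1])
st=env.read_state();print(st["ee_pos"],st["joint_pos"],np.degrees(np.arctan2(*st["tool_rot"][1::-1,1])))
E
```

```text
[0.54118697 0.15875394 0.1815924 ] [  11.3763557    17.42201043  -38.43936019   95.24011578   11.34193817
   71.41625577 -132.15982365] -102.71936281915579
```

View pics/g2.png

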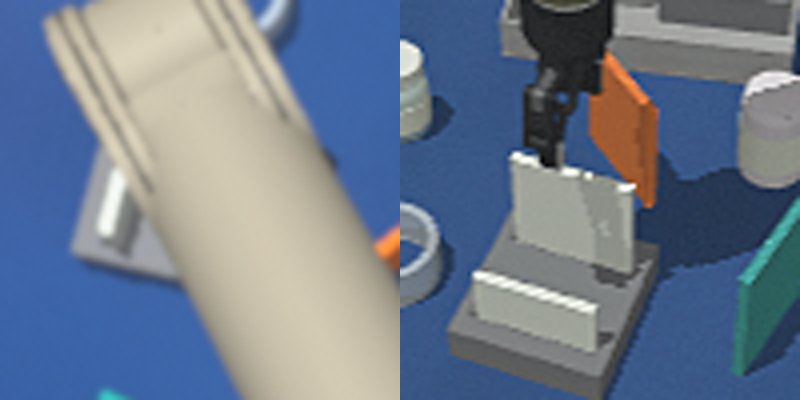

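In the side crop the open fingers stand over the tall panel, with the near fingertip at about (550,165). The top view is blocked by the arm. I'll check that fingertip against the calibration after a lowering.

Call:
jog_arm(series=[{"fingers": 1, "x": 0, "y": 0, "z": -2.5, "twist": 0}, {"fingers": 1, "x": 0, "y": 0, "z": -5, "twist": 0}, {"fingers": 1, "x": 0, "y": 0, "z": -7, "twist": 0}, {"fingers": 1, "x": 0, "y": 0, "z": -7.3, "twist": 0}, {"fingers": 1, "x": 0, "y": 0, "z": -7.3, "twist": 0}, {"fingers": 1, "x": 0, "y": 0, "z": -7.3, "twist": 0}, {"fingers": 1, "x": 0, "y": 0, "z": -7.3, "twist": 0}])

```text
time_s: 3.38
ee_pos: [0.5427, 0.1612, 0.1109]
tool_rot: [[0.976, -0.218, 0.003], [-0.218, -0.976, 0.001], [0.003, -0.001, -1.0]]
wrist_force: [-1.0, -0.0, 0.0]
width: 0.0854
gripper_force: 0.0
```

```bash
python3 - <<'E'
from h import *
st=env.read_state();R=st["tool_rot"];print(st["ee_pos"],np.degrees(np.arctan2(*R[1::-1,1])),st["wrist_force"])
e=np.array([.5412,.1588,.1816])
print("fingertip exp in g2 crop",((proj("side",[e-R[:,1]*.043-R[:,2]*.013,e+R[:,1]*.043-R[:,2]*.013])-[270,200])*4+[400,0]))
E
```

```text
[0.54265585 0.16123075 0.1108886 ] -102.5876942344197 [-1.04955159e+00 -7.89792783e-04  4.74998656e-02]
fingertip exp in g2 crop [[549.18128199 161.96406655]
 [585.41599704  91.30913714]]
```

Call:
jog_arm(series=[{"fingers": 1, "x": 0, "y": 0, "z": -0.8, "twist": 0}, {"fingers": 1, "x": 0, "y": 0, "z": -0.8, "twist": 0}, {"fingers": 1, "x": 0, "y": 0, "z": -0.8, "twist": 0}, {"fingers": -1, "x": 0, "y": 0, "z": -0.8, "twist": 0}, {"fingers": -1, "x": 0, "y": 0, "z": -0.8, "twist": 0}, {"fingers": -1, "x": 0, "y": 0, "z": -0.8, "twist": 0}, {"fingers": -1, "x": 0, "y": 0, "z": -0.8, "twist": 0}, {"fingers": -1, "x": 0, "y": 0, "z": -0.8, "twist": 0}, {"fingers": -1, "x": 0, "y": 0, "z": -0.8, "twist": 0}, {"fingers": -1, "x": 0, "y": 0, "z": -0.8, "twist": 0}, {"fingers": -1, "x": 0, "y": 0, "z": -0.8, "twist": 0}, {"fingers": -1, "x": 0, "y": 0, "z": -0.8, "twist": 0}, {"fingers": -1, "x": 0, "y": 0, "z": -0.8, "twist": 0}, {"fingers": -1, "x": 0, "y": 0, "z": -0.8, "twist": 0}, {"fingers": -1, "x": 0, "y": 0, "z": -0.8, "twist": 0}], grip_force=40)

```text
time_s: 4.63
ee_pos: [0.5413, 0.1609, 0.1004]
tool_rot: [[0.976, -0.218, 0.0], [-0.218, -0.976, -0.0], [0.0, 0.0, -1.0]]
wrist_force: [0.1, -0.7, 2.0]
width: 0.0095
gripper_force: 42.1
```

Call:
jog_arm(series=[{"fingers": -1, "x": 0, "y": 0, "z": 2, "twist": 0}, {"fingers": -1, "x": 0, "y": 0, "z": 5, "twist": 0}, {"fingers": -1, "x": 0, "y": 0, "z": 9, "twist": 0}, {"fingers": -1, "x": 0, "y": 0, "z": 13, "twist": 0}, {"fingers": -1, "x": 0, "y": 0, "z": 16, "twist": 0}, {"fingers": -1, "x": -1, "y": -3, "z": 18, "twist": 0.02}, {"fingers": -1, "x": -2, "y": -6, "z": 18, "twist": 0.04}, {"fingers": -1, "x": -3, "y": -9, "z": 18, "twist": 0.06}, {"fingers": -1, "x": -4, "y": -12, "z": 18, "twist": 0.08}, {"fingers": -1, "x": -5, "y": -15, "z": 18, "twist": 0.1}, {"fingers": -1, "x": -6, "y": -18, "z": 18, "twist": 0.12}, {"fingers": -1, "x": -7, "y": -21, "z": 18, "twist": 0.14}, {"fingers": -1, "x": -8, "y": -24, "z": 18, "twist": 0.16}, {"fingers": -1, "x": -9, "y": -27, "z": 18, "twist": 0.178}, {"fingers": -1, "x": -10, "y": -31, "z": 18, "twist": 0.178}, {"fingers": -1, "x": -10.7, "y": -34, "z": 18, "twist": 0.178}, {"fingers": -1, "x": -11.3, "y": -36.4, "z": 18, "twist": 0.178}, {"fingers": -1, "x": -11.3, "y": -36.4, "z": 18, "twist": 0.178}, {"fingers": -1, "x": -11.3, "y": -36.4, "z": 18, "twist": 0.178}, {"fingers": -1, "x": -11.3, "y": -36.4, "z": 18, "twist": 0.178}])

```text
time_s: 6.3
ee_pos: [0.4284, -0.202, 0.2801]
tool_rot: [[0.999, -0.04, -0.0], [-0.04, -0.999, 0.001], [-0.0, -0.001, -1.0]]
wrist_force: [0.2, -0.1, -1.5]
width: 0.0095
gripper_force: 41.7
```

Call:
jog_arm(series=[{"fingers": -1, "x": 0, "y": 0, "z": -2, "twist": 0}, {"fingers": -1, "x": 0, "y": 0, "z": -5, "twist": 0}, {"fingers": -1, "x": 0, "y": 0, "z": -8, "twist": 0}, {"fingers": -1, "x": 0, "y": 0, "z": -11, "twist": 0}, {"fingers": -1, "x": 0, "y": 0, "z": -13, "twist": 0}, {"fingers": -1, "x": 0, "y": 0, "z": -13, "twist": 0}, {"fingers": -1, "x": 0, "y": 0, "z": -13, "twist": 0}, {"fingers": -1, "x": 0, "y": 0, "z": -13, "twist": 0}, {"fingers": -1, "x": 0, "y": 0, "z": -13, "twist": 0}, {"fingers": -1, "x": 0, "y": 0, "z": -13, "twist": 0}])

```text
time_s: 7.13
ee_pos: [0.4291, -0.2032, 0.1518]
tool_rot: [[0.999, -0.041, 0.002], [-0.041, -0.999, -0.001], [0.002, 0.001, -1.0]]
wrist_force: [-0.3, -0.8, -1.8]
width: 0.0098
gripper_force: 41.5
```

```bash
python3 - <<'E'
from h import *
import cv2
im=env.capture("top");s=env.capture("side")
a=cv2.resize(im[190:275,360:435],None,fx=5,fy=5,interpolation=2);b=cv2.resize(s[140:225,305:380],None,fx=5,fy=5,interpolation=2)
cv2.imwrite("pics/g3.png",np.hstack([a,b])[:,:,::-1])
st=env.read_state();R=st["tool_rot"];print(st["ee_pos"],st["wrist_force"],st["joint_pos"],np.degrees(np.arctan2(*R[1::-1,1])))
q=[.5002,-.2055,-.0423]
q2=[*st["ee_pos"][:2],np.arctan2(*R[1::-1,0])]
for n,o,k in(("top",(360,190),0),("side",(305,140),375)):
  L=[(-.014,.0065,.05),(-.014,-.0065,.05),(-.13,-.0065,.05),(-.13,.0065,.05)]
  print(n,"slot",((proj(n,place(q,L))-o)*5+[k,0]).round().tolist())
  zb=st["ee_pos"][2]-.0904
  print("panel bottom+y, top+y",((proj(n,place(q2,[(.055,.005,zb),(-.055,.005,zb),(.055,.005,zb+.13),(-.055,.005,zb+.13)]))-o)*5+[k,0]).round().tolist())
E
```

```text
[ 0.42868371 -0.20320485  0.15129981] [ 0.23742178  0.45683412 -1.58596053] [ 40.09960005   4.94825386 -21.06163831 110.76741151   1.99097874
  64.53257268 -74.10578964] -92.361976986504
top slot [[154.0, 137.0], [176.0, 138.0], [171.0, 332.0], [149.0, 331.0]]
panel bottom+y, top+y [[160.0, 139.0], [156.0, 324.0], [192.0, 111.0], [188.0, 314.0]]
side slot [[535.0, 276.0], [537.0, 266.0], [674.0, 280.0], [673.0, 290.0]]
panel bottom+y, top+y [[539.0, 265.0], [670.0, 278.0], [543.0, 142.0], [681.0, 155.0]]
```

View pics/g3.png

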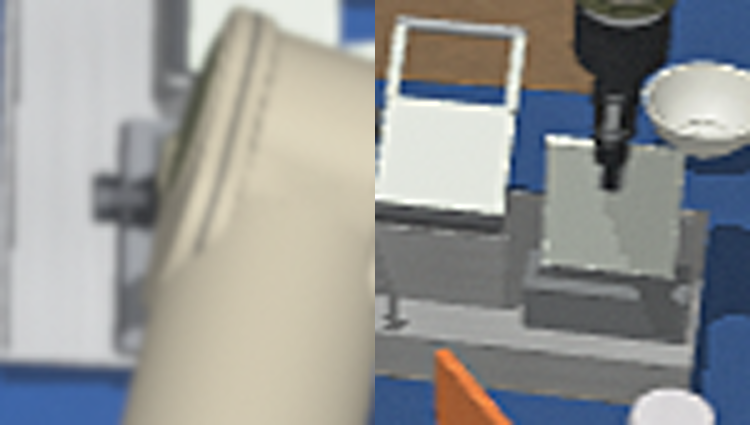

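In the side crop the panel's underside spans (541,263)–(678,276), just above the block. That matches the expected position once the side camera's known bias of about 1 px is allowed for. Next I'll lower it gently into the mouth.

Call:
jog_arm(series=[{"fingers": -1, "x": 0, "y": 0.05, "z": -0.5, "twist": 0}, {"fingers": -1, "x": 0, "y": 0.05, "z": -0.8, "twist": 0}, {"fingers": -1, "x": 0, "y": 0.05, "z": -1.1, "twist": 0}, {"fingers": -1, "x": 0, "y": 0.05, "z": -1.4, "twist": 0}, {"fingers": -1, "x": 0, "y": 0.05, "z": -1.7, "twist": 0}, {"fingers": -1, "x": 0, "y": 0.05, "z": -2.0, "twist": 0}, {"fingers": -1, "x": 0, "y": 0.05, "z": -2.0, "twist": 0}, {"fingers": -1, "x": 0, "y": 0.05, "z": -2.0, "twist": 0}, {"fingers": -1, "x": 0, "y": 0.05, "z": -2.0, "twist": 0}])

```text
time_s: 7.98
ee_pos: [0.4317, -0.2039, 0.1368]
tool_rot: [[0.999, -0.042, 0.008], [-0.042, -0.999, -0.005], [0.008, 0.004, -1.0]]
wrist_force: [-15.3, 5.4, 57.6]
width: 0.0096
gripper_force: 50.0
```

```bash
python3 - <<'E'
from h import *
import cv2
st=env.read_state();print(st["ee_pos"],st["wrist_force"],st["torque"],st["width"])
s=env.capture("side")
cv2.imwrite("pics/g4.png",cv2.resize(s[150:220,325:395],None,fx=8,fy=8,interpolation=2)[:,:,::-1])
for q,L in (([.5002,-.2055,-.0423],[(-.014,.0065,.05),(-.13,.0065,.05),(-.003,.025,.05),(-.141,.025,.05)]),):
  print(((proj("side",place(q,L))-[325,150]+[1,-.6])*8).round().tolist())
E
```

```text
[ 0.4316639  -0.2039285   0.13677977] [-15.34288761   5.37310129  57.58100071] [1.78629185e+00 2.91893953e+00 1.58645711e-03] 0.009572029500902086
[[104.0, 356.0], [324.0, 380.0], [79.0, 377.0], [342.0, 406.0]]
```

View pics/g4.png

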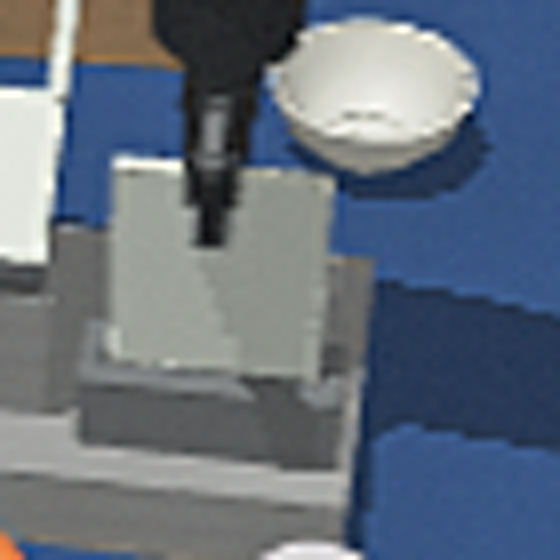

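The side crop shows the block's front top edge at (80,378)–(340,408), as predicted. The panel's foot at (107,362)–(322,378) is riding on the +y rim at its +x end, and the moment agrees with that. I'll lift it, shift towards -y and retry gently.

Call:
jog_arm(series=[{"fingers": -1, "x": 0, "y": 0, "z": 1.2, "twist": 0}, {"fingers": -1, "x": 0, "y": -0.15, "z": 1.2, "twist": 0}, {"fingers": -1, "x": 0, "y": -0.15, "z": 1.2, "twist": 0}, {"fingers": -1, "x": 0, "y": -0.15, "z": 1.2, "twist": 0}, {"fingers": -1, "x": 0, "y": -0.15, "z": 1.2, "twist": 0}])

```text
time_s: 8.45
ee_pos: [0.4276, -0.2038, 0.1413]
tool_rot: [[0.999, -0.041, -0.002], [-0.041, -0.999, 0.001], [-0.002, -0.001, -1.0]]
wrist_force: [-0.7, -0.4, -0.6]
width: 0.0096
gripper_force: 41.5
```

Call:
jog_arm(series=[{"fingers": -1, "x": 0, "y": 0, "z": -0.3, "twist": 0}, {"fingers": -1, "x": 0, "y": 0, "z": -0.6, "twist": 0}, {"fingers": -1, "x": 0, "y": 0, "z": -0.8, "twist": 0}, {"fingers": -1, "x": 0, "y": 0, "z": -0.8, "twist": 0}, {"fingers": -1, "x": 0, "y": 0, "z": -0.8, "twist": 0}])

```text
time_s: 8.87
ee_pos: [0.4294, -0.2044, 0.1351]
tool_rot: [[0.999, -0.041, 0.002], [-0.041, -0.999, -0.001], [0.002, 0.001, -1.0]]
wrist_force: [1.5, -0.9, 8.0]
width: 0.0096
gripper_force: 43.3
```

```bash
python3 - <<'E'
from h import *
st=env.read_state();print(st["ee_pos"],st["wrist_force"],st["torque"],st["width"],st["tool_rot"][:,0])
E
```

```text
[ 0.42938863 -0.20435094  0.13512176] [ 1.53300169 -0.92860569  7.97482767] [-0.04327721  0.09521135 -0.00859938] 0.009618093097999 [ 0.99915387 -0.04105292  0.00248876]
```

Call:
jog_arm(series=[{"fingers": -1, "x": 0, "y": 0, "z": -0.2, "twist": 0}, {"fingers": -1, "x": 0, "y": 0, "z": -0.4, "twist": 0}, {"fingers": -1, "x": 0, "y": 0, "z": -0.4, "twist": 0}, {"fingers": -1, "x": 0, "y": 0, "z": -0.4, "twist": 0}])

```text
time_s: 9.2
ee_pos: [0.4319, -0.2044, 0.1329]
tool_rot: [[0.999, -0.04, 0.008], [-0.04, -0.999, -0.002], [0.008, 0.002, -1.0]]
wrist_force: [6.7, -0.4, 16.0]
width: 0.0094
gripper_force: 44.5
```

```bash
python3 - <<'E'
from h import *
st=env.read_state();print(st["ee_pos"],st["wrist_force"],st["torque"],st["width"],st["tool_rot"][:,0])
E
```

```text
[ 0.43194802 -0.20438781  0.13292737] [ 6.68063151 -0.37876433 15.96727523] [ 0.37846693 -1.03315793 -0.07626947] 0.009382802869686692 [ 0.99915269 -0.04038317  0.00794342]
```

The panel has entered the slot widthwise. It is now catching at its -x end (Fx +6.7 N, moment matches), so I'll shift a little towards +x.

Call:
jog_arm(series=[{"fingers": -1, "x": 0, "y": 0, "z": 0.4, "twist": 0}, {"fingers": -1, "x": 0.4, "y": 0, "z": 0.4, "twist": 0}, {"fingers": -1, "x": 0.4, "y": 0, "z": 0.4, "twist": 0}, {"fingers": -1, "x": 0.4, "y": 0, "z": 0, "twist": 0}, {"fingers": -1, "x": 0.4, "y": 0, "z": -0.3, "twist": 0}, {"fingers": -1, "x": 0.4, "y": 0, "z": -0.6, "twist": 0}, {"fingers": -1, "x": 0.4, "y": 0, "z": -0.6, "twist": 0}, {"fingers": -1, "x": 0.4, "y": 0, "z": -0.6, "twist": 0}])

```text
time_s: 9.87
ee_pos: [0.4377, -0.2045, 0.128]
tool_rot: [[0.999, -0.04, 0.012], [-0.04, -0.999, -0.003], [0.012, 0.003, -1.0]]
wrist_force: [11.4, 0.5, 21.0]
width: 0.0093
gripper_force: 45.2
```

```bash
python3 - <<'E'
from h import *
st=env.read_state();print(st["ee_pos"],st["wrist_force"],st["torque"],st["width"],st["tool_rot"][:,0])
E
```

```text
[ 0.43774601 -0.2044804   0.12801524] [11.38973316  0.54199919 20.9907738 ] [ 0.26882895 -2.04763636 -0.04676549] 0.009260677822856785 [ 0.99913099 -0.03999519  0.01173229]
```

Call:
jog_arm(series=[{"fingers": -1, "x": 0, "y": 0, "z": 0.3, "twist": 0}, {"fingers": -1, "x": 0, "y": 0, "z": 0.3, "twist": 0}, {"fingers": -0.4, "x": 0, "y": 0, "z": 0.3, "twist": 0}, {"fingers": -0.4, "x": 0, "y": 0, "z": 0.3, "twist": 0}, {"fingers": -0.4, "x": 0, "y": 0, "z": 0.3, "twist": 0}, {"fingers": -0.4, "x": 0, "y": 0, "z": 0.3, "twist": 0}, {"fingers": -0.4, "x": 0, "y": 0, "z": 0.3, "twist": 0}, {"fingers": -0.4, "x": 0, "y": 0, "z": 0.3, "twist": 0}])

```text
time_s: 10.53
ee_pos: [0.4319, -0.2039, 0.127]
tool_rot: [[0.999, -0.041, -0.001], [-0.041, -0.999, 0.0], [-0.001, -0.0, -1.0]]
wrist_force: [-0.4, 0.4, 0.3]
width: 0.0255
gripper_force: 0.0
```

```bash
python3 - <<'E'
from h import *
import cv2
st=env.read_state();print(st["ee_pos"],st["wrist_force"],st["torque"],st["width"])
s=env.capture("side")
cv2.imwrite("pics/g5.png",cv2.resize(s[150:220,325:395],None,fx=8,fy=8,interpolation=2)[:,:,::-1])
q=[.5002,-.2055,-.0423]
for h in(.144,.155,.167): print(h,((proj("side",place(q,[(-.017,.005,h),(-.127,.005,h)]))-[325,150]+[1,-.6])*8).round().tolist())
E
```

```text
[ 0.43187829 -0.2039397   0.1269996 ] [-0.40676677  0.38893606  0.34312683] [0.02612899 0.00690343 0.00742559] 0.02554536148720493
0.144 [[115.0, 216.0], [332.0, 238.0]]
0.155 [[116.0, 199.0], [333.0, 221.0]]
0.167 [[117.0, 181.0], [335.0, 203.0]]
```

View pics/g5.png

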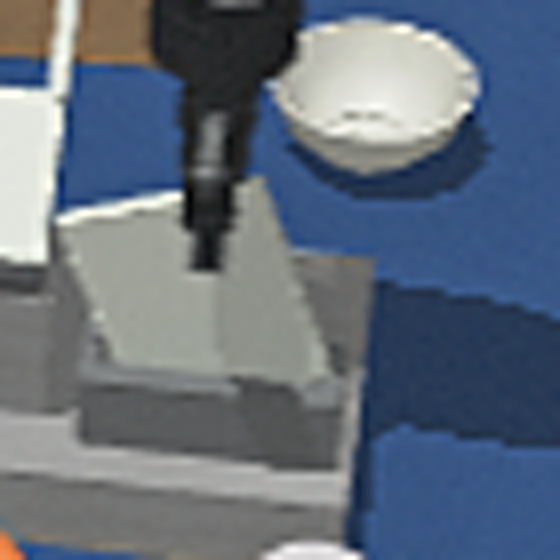

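The side crop shows the panel in the slot but pitched in its plane. Its top edge runs from (60,215) to (260,180), so it leans towards +x, with the bottom at about (105,365)–(330,380). I'll work out that pose before mending it.

```bash
cat > fit.py <<'E'
from h import *
from scipy.optimize import least_squares
q=[.5002,-.2055,-.0423]
def pts(v,L):  # v: tray-frame x,z of underside centre, pitch (top to +x), y
    x,z,f,y=v; c,s=np.cos(f),np.sin(f)
    return place(q,[(x+a*c+b*s,y+w,z-a*s+b*c) for a,w,b in L])
def fit(uv,L,y=0.):
    f=lambda v:(proj("side",pts([*v,y],L))+[1,-.6]-uv).ravel()
    r=least_squares(f,[-.072,.03,.1]);return r.x,f(r.x)
E
python3 - <<'E'
from fit import *
T=lambda a:np.array([325,150])+(np.array(a)+.5)/8-.5
uv=T([(60,218),(262,181),(300,287),(85,293)])
for y in(0,):
    v,r=fit(uv[:2],[(.055,.005,.13),(-.055,.005,.13)],y);print(v,r.round(2))
c=pts([*v,0],[(.055,0,0),(-.055,0,0),(0,0,.13),(0,0,.065)]);print("corners world",c.round(4));print(((proj("side",c)+[1,-.6]-[325,150])*8).round())
# dark/bright free check: edges along two rows of crop
import cv2
s=cv2.cvtColor(cv2.imread("pics/g5.png"),cv2.COLOR_BGR2GRAY)
for row in(240,280,320):print(row,s[row,40:360:8].tolist())
E
```

```text
[-0.08240326  0.0375577   0.35364023] [-0.25  0.11  0.24 -0.09]
corners world [[ 0.4694 -0.2042  0.0185]
 [ 0.3663 -0.1998  0.0566]
 [ 0.4629 -0.2039  0.1595]
 [ 0.4404 -0.203   0.0985]]
[[136. 396.]
 [334. 363.]
 [157. 190.]
 [196. 287.]]
240 [242, 136, 87, 143, 163, 161, 161, 159, 159, 160, 160, 160, 159, 161, 161, 160, 162, 166, 168, 122, 49, 19, 41, 96, 144, 151, 144, 145, 145, 144, 131, 95, 69, 69, 74, 74, 77, 79, 80, 82]
280 [74, 96, 108, 97, 106, 142, 163, 162, 159, 161, 161, 160, 160, 160, 160, 160, 160, 162, 166, 174, 176, 171, 152, 141, 142, 144, 144, 144, 144, 143, 144, 145, 129, 108, 104, 111, 114, 109, 105, 106]
320 [118, 111, 104, 104, 103, 97, 121, 164, 170, 161, 160, 160, 160, 159, 160, 160, 159, 160, 160, 161, 161, 157, 146, 143, 144, 144, 144, 143, 145, 144, 143, 144, 148, 149, 124, 102, 99, 101, 104, 107]
```

The fit gives a pitch of 0.35 rad: the +x corner is near the slot floor and the -x corner is sitting on the -x rim about 4 mm outside. I'll regrip lightly, ease up, shift 1 cm towards +x and release, so that gravity drops the -x end in.

Call:
jog_arm(series=[{"fingers": -1, "x": 0, "y": 0, "z": 0, "twist": 0}, {"fingers": -1, "x": 0, "y": 0, "z": 0, "twist": 0}, {"fingers": -1, "x": 0, "y": 0, "z": 0, "twist": 0}, {"fingers": -1, "x": 0, "y": 0, "z": 0, "twist": 0}, {"fingers": -1, "x": 0, "y": 0, "z": 0, "twist": 0}, {"fingers": -1, "x": 0, "y": 0, "z": 0.3, "twist": 0}, {"fingers": -1, "x": 0.3, "y": 0, "z": 0.4, "twist": 0}, {"fingers": -1, "x": 0.6, "y": 0, "z": 0.4, "twist": 0}, {"fingers": -1, "x": 1.0, "y": 0, "z": 0.4, "twist": 0}, {"fingers": -1, "x": 1.0, "y": 0, "z": 0.4, "twist": 0}, {"fingers": -1, "x": 1.0, "y": 0, "z": 0.4, "twist": 0}], grip_force=25)

```text
time_s: 11.5
ee_pos: [0.4421, -0.2044, 0.1318]
tool_rot: [[0.999, -0.042, -0.001], [-0.042, -0.999, -0.001], [-0.001, 0.001, -1.0]]
wrist_force: [-5.0, -0.2, 6.1]
width: 0.0097
gripper_force: 31.3
```

Call:
jog_arm(series=[{"fingers": -0.4, "x": 0, "y": 0, "z": 0, "twist": 0}, {"fingers": -0.4, "x": 0, "y": 0, "z": 0, "twist": 0}, {"fingers": -0.4, "x": 0, "y": 0, "z": 0, "twist": 0}, {"fingers": -0.4, "x": 0, "y": 0, "z": 0, "twist": 0}, {"fingers": -0.4, "x": 0, "y": 0, "z": 0, "twist": 0}, {"fingers": -0.4, "x": 0, "y": 0, "z": 0, "twist": 0}])

```text
time_s: 12.0
ee_pos: [0.4422, -0.204, 0.1313]
tool_rot: [[0.999, -0.041, 0.0], [-0.041, -0.999, -0.0], [0.0, 0.0, -1.0]]
wrist_force: [0.1, 0.7, 0.4]
width: 0.0256
gripper_force: 0.0
```

```bash
python3 - <<'E'
from fit import *
import cv2
st=env.read_state();print(st["ee_pos"],st["wrist_force"],st["torque"],st["width"])
s=env.capture("side");cv2.imwrite("pics/g6.png",cv2.resize(s[150:220,325:395],None,fx=8,fy=8,interpolation=2)[:,:,::-1])
g=cv2.cvtColor(s,cv2.COLOR_RGB2GRAY)
# compare predicted panel mask for a grid of poses with panel-like pixels (grey, low saturation 135..180)
hsv=cv2.cvtColor(s,cv2.COLOR_RGB2HSV)
for r in range(168,202,3): print(r,g[r,325:372].tolist())
E
```

```text
[ 0.44223594 -0.20398747  0.13129825] [0.09654774 0.65497775 0.40387865] [-0.04613475 -0.01662759  0.02830899] 0.025621029382907633
168 [226, 228, 227, 228, 228, 233, 227, 156, 66, 77, 79, 83, 82, 81, 84, 81, 82, 83, 85, 75, 41, 39, 94, 132, 105, 28, 32, 30, 65, 86, 85, 86, 80, 81, 85, 70, 42, 50, 85, 123, 135, 132, 132, 129, 128, 127, 127]
171 [228, 227, 227, 227, 229, 236, 211, 69, 77, 82, 82, 81, 84, 82, 79, 83, 82, 81, 84, 75, 38, 53, 74, 81, 62, 47, 42, 44, 69, 80, 79, 78, 80, 81, 79, 84, 81, 84, 74, 49, 49, 45, 51, 62, 90, 124, 105]
174 [228, 228, 227, 227, 229, 231, 178, 59, 71, 74, 76, 74, 70, 72, 73, 73, 90, 135, 165, 161, 115, 26, 34, 36, 33, 27, 56, 125, 157, 144, 146, 153, 138, 95, 78, 80, 80, 79, 81, 83, 81, 86, 83, 76, 45, 51, 49]
177 [227, 227, 228, 228, 233, 204, 182, 255, 250, 197, 184, 157, 145, 150, 151, 153, 155, 158, 162, 153, 108, 40, 34, 37, 28, 27, 105, 155, 145, 143, 144, 143, 159, 149, 93, 74, 80, 81, 80, 81, 80, 83, 80, 83, 80, 82, 81]
180 [231, 230, 230, 229, 240, 222, 76, 121, 164, 161, 159, 161, 161, 161, 160, 158, 159, 162, 159, 162, 156, 114, 26, 29, 4
[... 997 characters left out ...]
45, 101, 99, 107, 106, 103, 106, 93, 58]
195 [111, 115, 113, 115, 114, 109, 101, 102, 102, 112, 130, 126, 113, 127, 145, 146, 154, 154, 158, 163, 163, 163, 161, 162, 163, 159, 145, 146, 146, 146, 144, 146, 147, 145, 145, 140, 151, 161, 162, 149, 101, 76, 83, 98, 102, 81, 52]
198 [115, 116, 115, 115, 116, 111, 101, 102, 105, 97, 88, 88, 80, 76, 76, 82, 90, 92, 102, 110, 114, 121, 126, 135, 135, 136, 114, 74, 76, 77, 80, 79, 78, 75, 101, 133, 127, 125, 120, 117, 126, 130, 120, 133, 140, 71, 51]
201 [150, 134, 123, 126, 120, 104, 98, 96, 127, 138, 85, 91, 90, 91, 92, 90, 93, 92, 91, 92, 92, 92, 89, 94, 90, 90, 91, 95, 89, 84, 82, 81, 83, 84, 86, 83, 84, 89, 87, 88, 86, 81, 85, 142, 149, 40, 50]
```

```bash
python3 - <<'E'
from fit import *
# points on left edge, right edge (pixel-centre coordinates)
L=np.array([(332.2,180),(333.3,183),(334.3,186),(335.8,189),(337.1,192)]);Rr=np.array([(359.2,177),(360,180),(361,183),(361.7,186),(362.7,189)])
def f(v):
    o=[]
    for E,a in((L,.055),(Rr,-.055)):
        p=proj("side",pts([*v,0],[(a,.005,.02),(a,.005,.125)]))+[1,-.6]
        d=(p[1]-p[0])/np.linalg.norm(p[1]-p[0]);o+=list((E-p[0])@[-d[1],d[0]])
    tl=proj("side",pts([*v,0],[(.055,.005,.13),(-.055,.005,.13)]))+[1,-.6]
    d=(tl[1]-tl[0])/np.linalg.norm(tl[1]-tl[0]);o+=list((np.array([(332.5,176.8),(343,174)])-tl[0])@[-d[1],d[0]])
    return np.array(o)
r=least_squares(f,[-.08,.03,.3],loss="soft_l1",f_scale=.3);print(r.x,f(r.x).round(2))
v=r.x;c=pts([*v,0],[(.055,0,0),(-.055,0,0),(0,0,.13),(0,0,.065)]);print(c.round(4));x,z,t=v
print("tray x of corners",x+.055*np.cos(t),x-.055*np.cos(t))
E
```

```text
[-0.07699393  0.03734231  0.33881842] [-0.08 -0.2  -0.41 -0.16 -0.1   0.68  0.42  0.35 -0.   -0.07  0.48 -0.47]
[[ 0.4751 -0.2044  0.0191]
 [ 0.3714 -0.2001  0.0556]
 [ 0.4664 -0.2041  0.16  ]
 [ 0.4449 -0.2032  0.0986]]
tray x of corners -0.02512079126360057 -0.12886707675995276
```

Call:
jog_arm(series=[{"fingers": -1, "x": 0, "y": 0, "z": 0, "twist": 0}, {"fingers": -1, "x": 0, "y": 0, "z": 0, "twist": 0}, {"fingers": -1, "x": 0, "y": 0, "z": 0, "twist": 0}, {"fingers": -1, "x": 0, "y": 0, "z": 0, "twist": 0}, {"fingers": -1, "x": 0, "y": 0, "z": 0, "twist": 0}, {"fingers": -1, "x": 0, "y": 0, "z": 0.4, "twist": 0}, {"fingers": -1, "x": 0.3, "y": 0, "z": 0.6, "twist": 0}, {"fingers": -1, "x": 0.6, "y": 0, "z": 0.6, "twist": 0}, {"fingers": -1, "x": 0.9, "y": 0, "z": 0.6, "twist": 0}, {"fingers": -1, "x": 0.9, "y": 0, "z": 0.6, "twist": 0}, {"fingers": -1, "x": 0.9, "y": 0, "z": 0.3, "twist": 0}, {"fingers": -1, "x": 0.9, "y": 0, "z": 0.3, "twist": 0}], grip_force=25)

```text
time_s: 13.05
ee_pos: [0.4508, -0.2045, 0.1348]
tool_rot: [[0.999, -0.042, -0.001], [-0.042, -0.999, -0.001], [-0.001, 0.001, -1.0]]
wrist_force: [-4.9, -1.4, 4.1]
width: 0.0095
gripper_force: 31.7
```

Call:
jog_arm(series=[{"fingers": -0.4, "x": 0, "y": 0, "z": 0, "twist": 0}, {"fingers": -0.4, "x": 0, "y": 0, "z": 0, "twist": 0}, {"fingers": -0.4, "x": 0, "y": 0, "z": 0, "twist": 0}, {"fingers": -0.4, "x": 0, "y": 0, "z": 0, "twist": 0}, {"fingers": -0.4, "x": 0, "y": 0, "z": 0, "twist": 0}, {"fingers": -0.4, "x": 0, "y": 0, "z": 0, "twist": 0}])

```text
time_s: 13.55
ee_pos: [0.4513, -0.2039, 0.1343]
tool_rot: [[0.999, -0.041, 0.0], [-0.041, -0.999, 0.0], [0.0, -0.0, -1.0]]
wrist_force: [-0.1, -0.6, 0.0]
width: 0.0256
gripper_force: 0.0
```

```bash
cat > seg.py <<'E'
from fit import *
import cv2
def measure(tag):
    s=env.capture("side");cv2.imwrite(f"pics/{tag}.png",cv2.resize(s[150:220,325:395],None,fx=8,fy=8,interpolation=2)[:,:,::-1])
    g=cv2.cvtColor(s,cv2.COLOR_RGB2GRAY).astype(float);L=[];Rr=[];Tp=[]
    for r in range(172,193):
        row=g[r]; m=(row>138)&(row<172); m[:328]=0; m[372:]=0
        c=np.flatnonzero(m)
        if len(c)>12: L.append((c[0]-.5,r));Rr.append((c[-1]+.5,r))
    return s,np.array(L),np.array(Rr)
E
python3 - <<'E'
from seg import *
st=env.read_state();print(st["ee_pos"],st["wrist_force"])
s,L,R=measure("g7");print(L.tolist());print(R.tolist())
E
```

```text
[ 0.45130115 -0.20389946  0.13434642] [-0.05072995 -0.63159693  0.04588554]
[[330.5, 177.0], [331.5, 178.0], [331.5, 179.0], [332.5, 180.0], [332.5, 181.0], [332.5, 182.0], [333.5, 183.0], [333.5, 184.0], [334.5, 185.0], [334.5, 186.0], [327.5, 187.0], [334.5, 188.0], [335.5, 189.0], [335.5, 190.0], [337.5, 191.0], [337.5, 192.0]]
[[358.5, 177.0], [357.5, 178.0], [358.5, 179.0], [358.5, 180.0], [361.5, 181.0], [359.5, 182.0], [359.5, 183.0], [360.5, 184.0], [360.5, 185.0], [360.5, 186.0], [361.5, 187.0], [360.5, 188.0], [362.5, 189.0], [362.5, 190.0], [363.5, 191.0], [363.5, 192.0]]
```

The panel is still caught, so I'll back the arm off for an unobstructed look from both cameras.

Call:
jog_arm(series=[{"fingers": -0.2, "x": 0, "y": 0, "z": 2, "twist": 0}, {"fingers": -0.2, "x": 0, "y": 0, "z": 5, "twist": 0}, {"fingers": -0.2, "x": 0, "y": 0, "z": 8, "twist": 0}, {"fingers": -0.2, "x": 0, "y": 0, "z": 12, "twist": 0}, {"fingers": -0.2, "x": 0, "y": 4, "z": 14, "twist": 0}, {"fingers": -0.2, "x": 0, "y": 8, "z": 14, "twist": 0}, {"fingers": -0.2, "x": 0, "y": 12, "z": 14, "twist": 0}, {"fingers": -0.2, "x": 0, "y": 16, "z": 14, "twist": 0}, {"fingers": -0.2, "x": 0, "y": 20, "z": 14, "twist": 0}, {"fingers": -0.2, "x": 0, "y": 24, "z": 14, "twist": 0}, {"fingers": -0.2, "x": 0, "y": 28, "z": 14, "twist": 0}, {"fingers": -0.2, "x": 0, "y": 28, "z": 14, "twist": 0}, {"fingers": -0.2, "x": 0, "y": 28, "z": 14, "twist": 0}])

```text
time_s: 14.68
ee_pos: [0.4509, 0.0783, 0.2745]
tool_rot: [[0.999, -0.036, 0.0], [-0.036, -0.999, -0.0], [0.0, 0.0, -1.0]]
wrist_force: [0.4, -1.4, -0.5]
width: 0.0342
gripper_force: 0.0
```

```bash
python3 - <<'E'
from seg import *
st=env.read_state();print(st["ee_pos"],st["time_s"])
t=env.capture("top");s=env.capture("side")
a=cv2.resize(t[200:270,370:425],None,fx=7,fy=7,interpolation=2);b=cv2.resize(s[152:222,325:380],None,fx=7,fy=7,interpolation=2)
cv2.imwrite("pics/g8.png",np.hstack([a,b])[:,:,::-1]);cv2.imwrite("pics/t8.png",t[:,:,::-1]);cv2.imwrite("pics/s8.png",s[:,:,::-1])
L=[(-.014,.0065,.05),(-.014,-.0065,.05),(-.13,-.0065,.05),(-.13,.0065,.05)]
print(((proj("top",place(q,L))-[370,200])*7).round().tolist(),((proj("side",place(q,L))+[1,-.6]-[325,152])*7+[385,0]).round().tolist())
E
```

```text
[0.45089319 0.07828018 0.27450614] 14.6833
[[146.0, 121.0], [176.0, 123.0], [170.0, 395.0], [139.0, 393.0]] [[476.0, 298.0], [479.0, 284.0], [670.0, 304.0], [669.0, 318.0]]
```

View pics/g8.png

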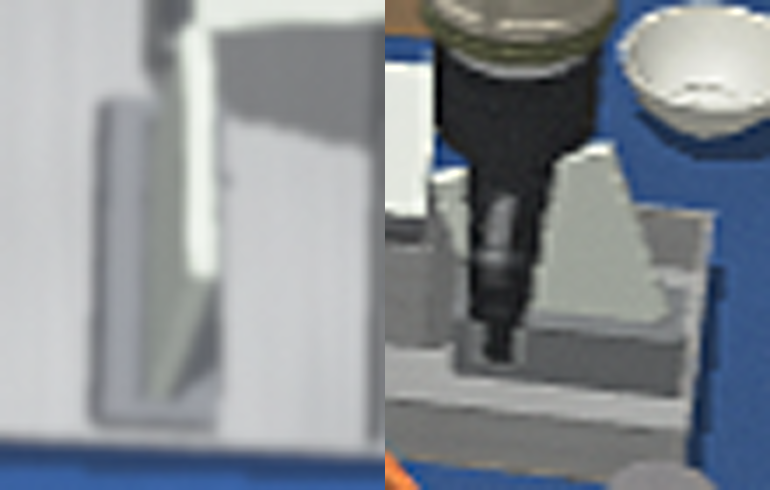

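Left: the top edge runs from (199,25) to (201,275), and the -x foot corner at (160,398) sits right on the slot's -x end rim (predicted 139–170, 394). The panel's leaning +x edge is also up against the end of the fixed wall, so sliding further won't work. I'll regrip it, lift it out, and press it lightly on the flat top of the block beside the slot to square it up.

Call:
jog_arm(series=[{"fingers": -0.2, "x": 0.3, "y": -4, "z": 0, "twist": 0}, {"fingers": -0.2, "x": 0.6, "y": -8, "z": 0, "twist": 0}, {"fingers": -0.2, "x": 0.9, "y": -12, "z": 0, "twist": 0}, {"fingers": -0.2, "x": 0.9, "y": -16, "z": 0, "twist": 0}, {"fingers": -0.2, "x": 0.9, "y": -20, "z": 0, "twist": 0}, {"fingers": -0.2, "x": 0.9, "y": -24, "z": 0, "twist": 0}, {"fingers": -0.2, "x": 0.9, "y": -27, "z": 0, "twist": 0}, {"fingers": -0.2, "x": 0.9, "y": -28, "z": 0, "twist": 0}, {"fingers": -0.2, "x": 0.9, "y": -28, "z": 0, "twist": 0}, {"fingers": -0.2, "x": 0.9, "y": -28, "z": 0, "twist": 0}, {"fingers": -0.2, "x": 0.9, "y": -28, "z": -3, "twist": 0}, {"fingers": -0.2, "x": 0.9, "y": -28, "z": -6, "twist": 0}, {"fingers": -0.2, "x": 0.9, "y": -28, "z": -9, "twist": 0}, {"fingers": -0.2, "x": 0.9, "y": -28, "z": -12, "twist": 0}, {"fingers": -0.2, "x": 0.9, "y": -28, "z": -14, "twist": 0}, {"fingers": -0.2, "x": 0.9, "y": -28, "z": -14.6, "twist": 0}, {"fingers": -0.2, "x": 0.9, "y": -28, "z": -14.6, "twist": 0}, {"fingers": -0.2, "x": 0.9, "y": -28, "z": -14.6, "twist": 0}])

```text
time_s: 16.28
ee_pos: [0.4608, -0.2035, 0.1295]
tool_rot: [[0.999, -0.04, 0.001], [-0.04, -0.999, -0.0], [0.001, 0.0, -1.0]]
wrist_force: [-0.5, -0.7, 0.7]
width: 0.0343
gripper_force: 0.0
```

Call:
jog_arm(series=[{"fingers": -1, "x": 0, "y": 0, "z": 0, "twist": 0}, {"fingers": -1, "x": 0, "y": 0, "z": 0, "twist": 0}, {"fingers": -1, "x": 0, "y": 0, "z": 0, "twist": 0}, {"fingers": -1, "x": 0, "y": 0, "z": 0, "twist": 0}, {"fingers": -1, "x": 0, "y": 0, "z": 0, "twist": 0}, {"fingers": -1, "x": 0, "y": 0, "z": 0, "twist": 0}, {"fingers": -1, "x": -0.3, "y": 0, "z": 1.5, "twist": 0}, {"fingers": -1, "x": -0.6, "y": 0, "z": 3, "twist": 0}, {"fingers": -1, "x": -1, "y": 0, "z": 4.5, "twist": 0}, {"fingers": -1, "x": -2, "y": 0, "z": 6, "twist": 0}, {"fingers": -1, "x": -3, "y": 0, "z": 6, "twist": 0}, {"fingers": -1, "x": -3.1, "y": 0.8, "z": 6, "twist": 0}, {"fingers": -1, "x": -3.1, "y": 1.5, "z": 6, "twist": 0}, {"fingers": -1, "x": -3.1, "y": 1.5, "z": 6, "twist": 0}, {"fingers": -1, "x": -3.1, "y": 1.5, "z": 6, "twist": 0}], grip_force=25)

```text
time_s: 17.53
ee_pos: [0.4292, -0.188, 0.1876]
tool_rot: [[0.999, -0.04, -0.001], [-0.04, -0.999, 0.0], [-0.001, -0.0, -1.0]]
wrist_force: [-1.5, 0.1, -2.1]
width: 0.0095
gripper_force: 27.6
```

```bash
python3 - <<'E'
from seg import *
st=env.read_state();print(st["ee_pos"],st["wrist_force"],st["width"],st["time_s"])
s=env.capture("side");g=cv2.cvtColor(s,cv2.COLOR_RGB2GRAY)
for r in range(158,203,4): print(r,g[r,325:378].tolist())
print(world("top",np.array([370,200])+(np.array([160,398])+.5)/7-.5,.053))
for v in((219,311),(214,510)):print(world("top",np.array([350,155])+(np.array(v)+.5)/5-.5,.05))
E
```

```text
[ 0.42924902 -0.1880339   0.18761252] [-1.45190743  0.10372121 -2.07076814] 0.00949963205186208 17.5333
158 [81, 80, 80, 82, 79, 61, 179, 243, 182, 70, 78, 78, 80, 74, 69, 72, 73, 79, 85, 87, 89, 90, 99, 84, 25, 37, 94, 142, 115, 43, 24, 32, 56, 170, 209, 154, 166, 175, 184, 191, 196, 201, 207, 211, 214, 216, 218, 217, 216, 215, 214, 213, 213]
162 [233, 234, 234, 236, 237, 237, 222, 148, 86, 77, 80, 82, 81, 83, 84, 84, 86, 83, 85, 84, 85, 84, 87, 70, 36, 61, 93, 94, 80, 52, 55, 60, 78, 76, 140, 182, 162, 183, 197, 208, 216, 221, 221, 225, 227, 231, 234, 236, 236, 232, 227, 225, 221]
166 [229, 229, 228, 228, 228, 230, 242, 227, 60, 78, 84, 86, 86, 81, 82, 79, 77, 78, 79, 75, 79, 75, 80, 69, 29, 28, 38, 39, 36, 28, 85, 133, 148, 151, 150, 152, 148, 143, 142, 145, 137, 152, 216, 226, 213, 236, 235, 233, 233, 226, 223, 227, 223]
170 [228, 228, 228, 229, 229, 235, 218, 102, 74, 82, 82, 81, 79, 101, 141, 156, 152, 149, 151, 154, 155, 155, 158, 162, 155, 103, 29, 32, 38, 90, 138, 148, 143, 146, 144, 144, 143, 144, 145, 143, 145, 146, 138, 129, 135, 139, 138, 139, 142, 147, 127, 70, 41]
174 
[... 1412 characters left out ...]
6, 95, 80, 84, 88, 88, 88, 89, 85, 86, 83, 86, 82, 82, 79, 80, 82, 80, 83, 96, 103, 80, 49, 56, 54, 53, 56, 53, 55]
198 [113, 116, 117, 117, 116, 110, 102, 103, 102, 98, 87, 87, 83, 75, 75, 80, 90, 93, 102, 109, 115, 124, 129, 139, 140, 141, 141, 143, 141, 139, 142, 119, 78, 80, 83, 84, 83, 83, 81, 80, 83, 79, 90, 103, 97, 58, 51, 56, 56, 58, 57, 53, 56]
202 [167, 170, 171, 170, 172, 174, 176, 176, 169, 130, 85, 88, 91, 91, 94, 89, 95, 91, 92, 94, 92, 90, 93, 91, 92, 92, 94, 94, 93, 91, 93, 92, 91, 91, 91, 82, 86, 85, 82, 83, 83, 85, 106, 143, 132, 42, 55, 58, 52, 55, 52, 55, 59]
[ 0.36979872 -0.2007089   0.053     ]
[ 0.48804385 -0.20614311  0.05      ]
[ 0.36942065 -0.20102744  0.05      ]
```

Call:
jog_arm(series=[{"fingers": -1, "x": 0, "y": 0, "z": -1, "twist": 0}, {"fingers": -1, "x": 0, "y": 0, "z": -2, "twist": 0}, {"fingers": -1, "x": 0, "y": 0, "z": -2.5, "twist": 0}, {"fingers": -1, "x": 0, "y": 0, "z": -3, "twist": 0}, {"fingers": -1, "x": 0, "y": 0, "z": -3.3, "twist": 0}, {"fingers": -1, "x": 0, "y": 0, "z": -3.6, "twist": 0}, {"fingers": -1, "x": 0, "y": 0, "z": -3.6, "twist": 0}, {"fingers": -1, "x": 0, "y": 0, "z": -3.6, "twist": 0}])

```text
time_s: 18.25
ee_pos: [0.4356, -0.1906, 0.1591]
tool_rot: [[0.999, -0.041, 0.015], [-0.041, -0.999, -0.006], [0.015, 0.005, -1.0]]
wrist_force: [-0.7, 2.9, 51.9]
width: 0.0095
gripper_force: 41.8
```

```bash
python3 - <<'E'
from seg import *
st=env.read_state();print(st["ee_pos"],st["wrist_force"],st["torque"],st["width"],st["time_s"])
s=env.capture("side");g=cv2.cvtColor(s,cv2.COLOR_RGB2GRAY)
for r in range(162,203,4): print(r,g[r,330:374].tolist())
E
```

```text
[ 0.43559753 -0.19055913  0.15908079] [-0.70609992  2.91023842 51.87536028] [ 0.99574161 -0.04296117  0.03689409] 0.009481637950010507 18.25
162 [237, 223, 147, 87, 77, 83, 79, 81, 86, 85, 84, 85, 86, 85, 84, 86, 78, 48, 22, 73, 124, 127, 90, 28, 30, 39, 67, 86, 70, 142, 181, 161, 182, 194, 204, 214, 219, 221, 225, 228, 230, 234, 236, 235]
166 [229, 243, 229, 62, 77, 80, 87, 83, 81, 81, 82, 84, 86, 85, 82, 83, 74, 56, 69, 92, 118, 106, 58, 43, 30, 65, 88, 83, 79, 79, 70, 89, 124, 120, 137, 189, 231, 239, 225, 213, 237, 234, 233, 233]
170 [236, 218, 104, 73, 82, 82, 82, 82, 81, 79, 80, 78, 78, 75, 77, 81, 69, 43, 27, 42, 50, 39, 27, 47, 109, 148, 150, 149, 148, 143, 146, 145, 145, 154, 143, 70, 76, 122, 140, 140, 139, 141, 140, 142]
174 [231, 183, 62, 78, 82, 80, 73, 158, 217, 190, 155, 145, 151, 152, 155, 158, 162, 160, 119, 44, 31, 41, 86, 135, 151, 145, 143, 142, 144, 144, 143, 146, 143, 143, 146, 148, 129, 78, 69, 51, 47, 51, 48, 49]
178 [207, 77, 117, 143, 117, 102, 77, 69, 41, 110, 167, 161, 158, 160, 159, 159, 163, 156, 131, 94, 59, 65, 111, 143, 146, 143, 144, 144, 143, 143, 1
[... 626 characters left out ...]
142, 144, 144, 146, 143, 142, 144, 143, 143, 144, 152, 161, 159, 161, 160, 158, 159, 161, 166, 153, 82]
194 [112, 100, 103, 102, 104, 118, 128, 99, 78, 85, 87, 83, 84, 83, 84, 72, 121, 166, 162, 159, 159, 159, 159, 162, 156, 142, 143, 144, 144, 147, 145, 147, 145, 155, 168, 167, 190, 185, 127, 117, 73, 31, 39, 45]
198 [109, 101, 103, 103, 97, 86, 89, 82, 77, 73, 81, 89, 93, 101, 109, 115, 126, 126, 135, 132, 128, 128, 110, 73, 76, 80, 80, 82, 82, 79, 84, 84, 82, 81, 80, 80, 79, 89, 104, 98, 57, 53, 56, 55]
202 [173, 175, 173, 168, 132, 86, 89, 91, 92, 90, 93, 89, 92, 92, 91, 91, 92, 92, 92, 91, 92, 93, 92, 94, 93, 94, 88, 84, 83, 84, 86, 84, 83, 80, 87, 91, 90, 104, 141, 131, 45, 52, 55, 55]
```

Call:
jog_arm(series=[{"fingers": -1, "x": 0, "y": 0.1, "z": 1.5, "twist": 0}, {"fingers": -1, "x": 1.2, "y": 0.1, "z": 1.5, "twist": 0}, {"fingers": -1, "x": 2.5, "y": 0.1, "z": 1.5, "twist": 0}, {"fingers": -1, "x": 2.5, "y": 0.1, "z": 1.5, "twist": 0}, {"fingers": -1, "x": 2.5, "y": 0.1, "z": 0.9, "twist": 0}, {"fingers": -1, "x": 2.5, "y": 0.1, "z": 0.5, "twist": 0}, {"fingers": -1, "x": 2.2, "y": 0.1, "z": 0.4, "twist": 0}, {"fingers": -1, "x": 1.9, "y": 0.1, "z": 0.3, "twist": 0}, {"fingers": -1, "x": 1.6, "y": 0.1, "z": 0.25, "twist": 0}, {"fingers": -1, "x": 1.3, "y": 0.1, "z": 0.2, "twist": 0}, {"fingers": -1, "x": 1.0, "y": 0.1, "z": 0.1, "twist": 0}, {"fingers": -1, "x": 0.7, "y": 0.1, "z": 0, "twist": 0}, {"fingers": -1, "x": 0.4, "y": 0.1, "z": -0.1, "twist": 0}])

```text
time_s: 19.38
ee_pos: [0.4365, -0.188, 0.1554]
tool_rot: [[0.999, -0.041, 0.009], [-0.041, -0.999, -0.002], [0.009, 0.002, -1.0]]
wrist_force: [-1.3, 5.6, 37.0]
width: 0.0094
gripper_force: 42.3
```

```bash
cat > pitch.py <<'E'
from seg import *
def pitch():
    """panel sides as straight edges in the side view -> pitch (rad, + = top to +x)"""
    s=env.capture("side");g=cv2.cvtColor(s,cv2.COLOR_RGB2GRAY).astype(float)
    L=[];Rt=[]
    for r in range(170,189):
        c=np.flatnonzero((g[r,330:368]>138)&(g[r,330:368]<170))+330
        c=[a for a in c if a+2 in c and a+1 in c]
        if c: L.append((c[0],r))
    L=np.array(L,float);k=np.polyfit(L[:,1],L[:,0],1);res=L[:,0]-np.polyval(k,L[:,1])
    ok=abs(res)<1.5;k=np.polyfit(L[ok,1],L[ok,0],1)
    return k,L[:,0].tolist()
if __name__=="__main__":
    st=env.read_state();print(st["ee_pos"],st["wrist_force"],st["torque"],st["time_s"]);k,L=pitch();print("left edge slope px/row",k,L)
    for f in(0,.1,.2,.3,.4):
        p=proj("side",pts([-.06,.04,f,.015],[(.055,.005,.05),(.055,.005,.12)]));print(f,((p[1]-p[0])[0]/(p[1]-p[0])[1]).round(3))
E
python3 pitch.py
```

```text
[ 0.43653575 -0.18798903  0.1553931 ] [-1.2833546   5.60103007 36.98862217] [ 1.98068953 -0.09372     0.09123106] 19.3833
left edge slope px/row [ -0.5        431.83333333] [361.0, 355.0, 354.0, 354.0, 338.0, 339.0, 338.0, 339.0, 339.0, 339.0, 339.0, 340.0, 341.0, 340.0, 340.0, 341.0, 341.0, 341.0, 341.0]
0 -0.028
0.1 0.104
0.2 0.235
0.3 0.368
0.4 0.505
```

The drag is righting it: the edge slope now gives about 0.18 rad. I'll continue the same way.

Call:
jog_arm(series=[{"fingers": -1, "x": -0.4, "y": 0, "z": 0.05, "twist": 0}, {"fingers": -1, "x": -0.8, "y": 0, "z": 0, "twist": 0}, {"fingers": -1, "x": -1.2, "y": 0, "z": -0.1, "twist": 0}, {"fingers": -1, "x": -1.6, "y": 0, "z": -0.2, "twist": 0}, {"fingers": -1, "x": -2.0, "y": 0, "z": -0.3, "twist": 0}, {"fingers": -1, "x": -2.0, "y": 0, "z": -0.3, "twist": 0}])

```text
time_s: 19.93
ee_pos: [0.4132, -0.1872, 0.1488]
tool_rot: [[0.999, -0.041, 0.002], [-0.041, -0.999, 0.001], [0.002, -0.001, -1.0]]
wrist_force: [-0.9, 5.5, 13.8]
width: 0.0093
gripper_force: 40.4
```

```bash
python3 pitch.py
```

```text
[ 0.41322015 -0.1872037   0.14881875] [-0.88605076  5.46275179 13.81422903] [ 1.83103736 -0.12035437  0.19718845] 19.9333
left edge slope px/row [-2.66666667e-01  3.93104762e+02] [348.0, 361.0, 344.0, 344.0, 344.0, 344.0, 344.0, 344.0, 344.0, 343.0, 344.0, 344.0, 344.0, 345.0, 344.0, 344.0, 344.0]
0 -0.028
0.1 0.104
0.2 0.235
0.3 0.368
0.4 0.505
```

Call:
jog_arm(series=[{"fingers": -1, "x": -0.2, "y": -0.1, "z": -0.2, "twist": 0}, {"fingers": -1, "x": -0.4, "y": -0.1, "z": -0.35, "twist": 0}, {"fingers": -1, "x": -0.4, "y": -0.1, "z": -0.35, "twist": 0}, {"fingers": -1, "x": -0.4, "y": -0.1, "z": -0.35, "twist": 0}])

```text
time_s: 20.32
ee_pos: [0.4102, -0.1882, 0.1472]
tool_rot: [[0.999, -0.041, 0.003], [-0.041, -0.999, -0.0], [0.003, -0.0, -1.0]]
wrist_force: [-8.6, 8.2, 32.8]
width: 0.0094
gripper_force: 47.8
```

```bash
python3 pitch.py; python3 - <<'E'
from seg import *
s=env.capture("side");g=cv2.cvtColor(s,cv2.COLOR_RGB2GRAY)
for r in range(168,202,3): print(r,g[r,334:378].tolist())
E
```

```text
[ 0.41016095 -0.18820258  0.14717296] [-8.57779292  8.18683667 32.82982356] [2.78442463 1.34867789 0.36014003] 20.3167
left edge slope px/row [-3.73056995e-02  3.50900518e+02] [349.0, 345.0, 344.0, 344.0, 344.0, 345.0, 343.0, 344.0, 344.0, 344.0, 344.0, 344.0, 344.0, 344.0, 344.0, 344.0]
0 -0.028
0.1 0.104
0.2 0.235
0.3 0.368
0.4 0.505
168 [81, 79, 82, 81, 83, 80, 80, 83, 82, 86, 83, 83, 85, 84, 84, 82, 84, 83, 78, 49, 23, 71, 122, 125, 88, 25, 31, 40, 54, 86, 123, 134, 132, 131, 130, 131, 128, 127, 127, 126, 127, 126, 129, 132]
171 [80, 82, 83, 81, 83, 83, 83, 83, 80, 76, 72, 73, 69, 72, 71, 68, 73, 73, 68, 48, 42, 74, 100, 93, 59, 54, 64, 78, 84, 73, 46, 48, 44, 51, 57, 90, 122, 103, 82, 75, 52, 43, 48, 49]
174 [83, 81, 82, 82, 80, 83, 82, 79, 77, 94, 125, 146, 153, 149, 152, 152, 147, 142, 139, 96, 15, 29, 30, 33, 30, 43, 116, 161, 148, 150, 157, 164, 153, 139, 140, 147, 156, 131, 60, 46, 52, 51, 51, 50]
177 [44, 60, 81, 81, 82, 81, 80, 80, 80, 96, 141, 166, 161, 159, 162, 158, 160, 162, 165, 163, 130, 44, 34, 31, 86, 139, 152, 145, 146, 142, 144, 145, 147, 145, 144, 144, 149, 129
[... 1020 characters left out ...]
155, 143, 144, 144, 144, 145, 144, 145, 143, 143, 151, 169, 149, 80, 48, 70, 80, 54, 52, 56]
195 [110, 129, 128, 118, 114, 111, 107, 97, 98, 96, 132, 166, 163, 160, 160, 160, 159, 159, 163, 161, 161, 160, 160, 162, 161, 156, 141, 143, 144, 145, 145, 145, 144, 142, 153, 168, 142, 59, 52, 56, 54, 55, 59, 54]
198 [98, 89, 88, 83, 76, 73, 79, 90, 92, 102, 113, 117, 128, 143, 157, 155, 143, 143, 176, 199, 167, 167, 170, 167, 170, 163, 149, 149, 148, 147, 149, 147, 148, 143, 150, 176, 155, 49, 52, 55, 56, 55, 58, 56]
201 [138, 85, 89, 93, 91, 91, 92, 93, 91, 92, 90, 92, 91, 90, 91, 93, 92, 92, 92, 87, 92, 92, 88, 91, 90, 93, 92, 87, 82, 84, 81, 82, 79, 86, 148, 154, 44, 53, 58, 55, 56, 54, 52, 55]
```

It is flush and upright on the block top now: the sides are vertical at columns 343.7 and 371.3. Next I'll compute the panel centre relative to the TCP.

```bash
python3 - <<'E'
from fit import *
st=env.read_state();e=st["ee_pos"]
# tray-frame coords of TCP
c,s=np.cos(q[2]),np.sin(q[2]);d=e[:2]-q[:2];tx,ty=c*d[0]+s*d[1],-s*d[0]+c*d[1];print("tcp tray",tx,ty)
for uv,a in(((343.7,180),.055),((371.3,180),-.055),((343.8,192),.055)):
    f=lambda v:proj("side",pts([v[0],.05,0,ty],[(a,.005,v[1])]))[0]+[1,-.6]-uv
    r=least_squares(f,[-.08,.1]);print("centre tray x",r.x)
sl=np.array([.4287,-.2036])-q[:2];print("slot tray",c*sl[0]+s*sl[1],-s*sl[0]+c*sl[1])
E
```

```text
tcp tray -0.0907016765435036 0.013488084357999633
centre tray x [-0.09130861  0.09179386]
centre tray x [-0.09152882  0.10639171]
centre tray x [-0.09395364  0.02793298]
slot tray -0.07151638845451268 -0.001125247716389496
```

Call:
jog_arm(series=[{"fingers": -1, "x": 0, "y": 0, "z": 0.4, "twist": 0}, {"fingers": -1, "x": 0, "y": 0, "z": 0.9, "twist": 0}, {"fingers": -1, "x": 0, "y": 0, "z": 1.5, "twist": 0}, {"fingers": -1, "x": 0.7, "y": -0.5, "z": 1.6, "twist": 0}, {"fingers": -1, "x": 1.4, "y": -1.0, "z": 1.6, "twist": 0}, {"fingers": -1, "x": 2.0, "y": -1.5, "z": 1.6, "twist": 0}, {"fingers": -1, "x": 2.0, "y": -1.5, "z": 1.6, "twist": 0}, {"fingers": -1, "x": 2.0, "y": -1.5, "z": 1.6, "twist": 0}, {"fingers": -1, "x": 2.0, "y": -1.5, "z": 1.6, "twist": 0}], grip_force=60)

```text
time_s: 21.17
ee_pos: [0.429, -0.2039, 0.1603]
tool_rot: [[0.999, -0.041, -0.001], [-0.041, -0.999, 0.001], [-0.001, -0.001, -1.0]]
wrist_force: [1.4, -0.1, -1.6]
width: 0.009
gripper_force: 58.5
```

```bash
python3 - <<'E'
from seg import *
st=env.read_state();print(st["ee_pos"],st["wrist_force"],st["torque"],np.degrees(np.arctan2(*st["tool_rot"][1::-1,0])))
s=env.capture("side");g=cv2.cvtColor(s,cv2.COLOR_RGB2GRAY)
for r in range(168,202,3): print(r,g[r,334:372].tolist())
L=[(-.1265,.005,.06),(-.0165,.005,.06),(-.1265,.005,.15),(-.0165,.005,.15)]
print(proj("side",place(q,L))+[1,-.6])
E
```

```text
[ 0.42896221 -0.20385617  0.16032367] [ 1.39738944 -0.06368585 -1.58631897] [-0.03747081 -0.0237776   0.06948451] -2.3584477199690377
168 [77, 81, 82, 80, 73, 122, 177, 193, 209, 221, 227, 229, 223, 245, 234, 54, 21, 30, 37, 34, 26, 63, 122, 156, 151, 151, 150, 149, 140, 133, 137, 136, 143, 145, 127, 130, 127, 128]
171 [81, 81, 83, 81, 73, 110, 155, 163, 160, 160, 160, 161, 160, 161, 170, 164, 113, 29, 33, 42, 64, 117, 153, 145, 143, 145, 144, 144, 144, 143, 145, 147, 148, 120, 51, 92, 123, 104]
174 [83, 81, 84, 80, 77, 93, 142, 162, 161, 160, 160, 162, 160, 161, 163, 147, 79, 25, 32, 47, 104, 141, 146, 143, 143, 144, 144, 144, 144, 146, 144, 147, 145, 119, 66, 48, 47, 51]
177 [43, 59, 80, 83, 78, 94, 140, 167, 160, 162, 157, 161, 159, 160, 162, 163, 158, 150, 153, 153, 148, 147, 144, 145, 144, 142, 143, 144, 143, 143, 146, 146, 141, 107, 75, 79, 83, 81]
180 [106, 104, 103, 106, 100, 114, 148, 162, 161, 161, 160, 161, 160, 161, 160, 160, 155, 142, 143, 143, 140, 142, 143, 143, 143, 143, 144, 143, 144, 144, 144, 145, 140, 107, 73, 80, 80, 82]
183 [104, 103, 104, 103, 101, 105, 136, 16
[... 650 characters left out ...]
5, 142, 143, 145, 147, 145, 146, 144, 145, 152, 168, 147, 104, 100, 105, 94, 54]
195 [113, 129, 128, 117, 115, 110, 106, 99, 93, 87, 79, 77, 77, 76, 77, 78, 78, 80, 78, 77, 80, 83, 86, 86, 88, 91, 91, 92, 94, 89, 85, 80, 75, 83, 102, 102, 80, 45]
198 [97, 86, 85, 82, 74, 77, 81, 92, 91, 105, 110, 117, 123, 128, 135, 136, 135, 135, 135, 133, 135, 135, 135, 117, 77, 78, 83, 82, 84, 84, 83, 115, 141, 126, 133, 140, 66, 48]
201 [138, 88, 91, 93, 92, 91, 91, 93, 92, 92, 95, 91, 93, 91, 91, 92, 91, 90, 91, 91, 92, 93, 91, 90, 95, 86, 84, 82, 82, 86, 82, 84, 85, 85, 142, 149, 41, 54]
[[364.87165768 195.38277242]
 [338.75199449 192.57673324]
 [366.4358605  178.62581467]
 [339.33685761 175.85510342]]
```

```bash
cat > pose.py <<'E'
from fit import *
import cv2
def edges(l0,r0,rows,n=3):
    G=np.mean([cv2.cvtColor(env.capture("side"),cv2.COLOR_RGB2GRAY).astype(float) for _ in range(n)],0)
    o=[]
    for r in rows:
        for c0,a in((l0,.055),(r0,-.055)):
            w=G[r,c0-5:c0+6]; d=np.abs(np.diff(w)); 
            i=np.clip(np.argmax(d),1,len(d)-2); k=d[i-1:i+2]; o.append((c0-5+.5+i+(k[2]-k[0])/k.sum(),r,a))
    return np.array(o)
def solve(E,ty,zb):
    def f(v):
        res=[]
        for a in(.055,-.055):
            p=proj("side",pts([v[0],zb,v[1],ty],[(a,.005,.0),(a,.005,.125)]))+[1,-.6]
            d=(p[1]-p[0])/np.linalg.norm(p[1]-p[0]); res+=list((E[E[:,2]==a,:2]-p[0])@[-d[1],d[0]])
        return np.array(res)
    r=least_squares(f,[-.075,0],loss="soft_l1",f_scale=.2);return r.x,f(r.x)
def run(l0,r0,rows,zoff=.0972):
    st=env.read_state();e=st["ee_pos"];c,s=np.cos(q[2]),np.sin(q[2]);d=e[:2]-q[:2];tx,ty=c*d[0]+s*d[1],-s*d[0]+c*d[1]
    E=edges(l0,r0,rows);v,res=solve(E,ty,e[2]-zoff)
    print("tcp tray",tx.round(4),ty.round(4),e[2].round(4),"F",st["wrist_force"].round(1),"M",st["torque"].round(2),"t",st["time_s"]);print("underside centre x, pitch",v.round(4),"res",res.round(1).tolist())
E
python3 -c "
from pose import *
run(340,367,range(172,191))"
```

```text
tcp tray -0.0713 -0.0013 0.1605 F [-0.8  0.1 -2.3] M [-0.02 -0.01  0.02] t 21.2167
underside centre x, pitch [-0.0764  0.0385] res [-0.5, -0.7, -0.1, -0.2, -0.2, -0.2, -0.1, -0.6, -0.3, -0.0, 0.1, 0.1, 0.1, 0.1, 0.1, 0.1, 0.0, 0.3, 0.4, 0.0, 0.1, 0.3, 0.2, 0.2, 0.2, 0.3, 0.3, 0.3, 0.2, 0.1, -0.1, -0.1, -0.2, -0.2, -0.2, -0.1, -0.1, -0.1]
```

Pitch is 0.04 rad and the underside is centred at tray x = -0.0764, against the slot at about -0.072. So I'll shift +4.5 mm in x, then lower in small steps.

Call:
jog_arm(series=[{"fingers": -1, "x": 0.25, "y": 0, "z": 0, "twist": 0}, {"fingers": -1, "x": 0.45, "y": 0, "z": -0.3, "twist": 0}, {"fingers": -1, "x": 0.45, "y": 0, "z": -0.6, "twist": 0}, {"fingers": -1, "x": 0.45, "y": 0, "z": -0.9, "twist": 0}, {"fingers": -1, "x": 0.45, "y": 0, "z": -1.2, "twist": 0}, {"fingers": -1, "x": 0.45, "y": 0, "z": -1.5, "twist": 0}, {"fingers": -1, "x": 0.45, "y": 0, "z": -1.7, "twist": 0}, {"fingers": -1, "x": 0.45, "y": 0, "z": -1.7, "twist": 0}, {"fingers": -1, "x": 0.45, "y": 0, "z": -1.7, "twist": 0}])

```text
time_s: 22.12
ee_pos: [0.4338, -0.2046, 0.1438]
tool_rot: [[0.999, -0.042, 0.001], [-0.042, -0.999, -0.001], [0.001, 0.001, -1.0]]
wrist_force: [1.3, -2.6, -0.6]
width: 0.0094
gripper_force: 59.4
```

```bash
python3 -c "
from pose import *
run(339,366,range(178,192))"
```

```text
tcp tray -0.0664 -0.0019 0.1438 F [ 1.3 -2.6 -0.6] M [-0.99 -0.3  -0.03] t 22.1167
underside centre x, pitch [-0.0726  0.0554] res [-0.6, -0.1, -0.2, -0.2, -0.3, -0.3, -0.5, -0.0, -0.1, -0.1, -0.1, -0.0, -0.1, -3.6, 0.0, 0.1, -0.0, 0.2, 0.4, 0.2, 0.3, 0.2, 0.1, 0.4, 0.2, 0.2, 0.3, 0.1]
```

It is going in with almost no force. I'll continue down, easing slightly towards -y.

Call:
jog_arm(series=[{"fingers": -1, "x": 0, "y": -0.05, "z": -0.2, "twist": 0}, {"fingers": -1, "x": 0, "y": -0.05, "z": -0.5, "twist": 0}, {"fingers": -1, "x": 0, "y": -0.05, "z": -0.8, "twist": 0}, {"fingers": -1, "x": 0, "y": -0.05, "z": -1.0, "twist": 0}, {"fingers": -1, "x": 0, "y": -0.05, "z": -1.0, "twist": 0}])

```text
time_s: 22.68
ee_pos: [0.4342, -0.2045, 0.1336]
tool_rot: [[0.999, -0.041, 0.001], [-0.041, -0.999, -0.0], [0.001, 0.0, -1.0]]
wrist_force: [4.8, -3.3, -1.5]
width: 0.0091
gripper_force: 59.2
```

```bash
python3 -c "
from pose import *
run(339,366,range(179,192))"
```

```text
tcp tray -0.0659 -0.0017 0.1336 F [ 4.8 -3.3 -1.5] M [-0.89 -1.39 -0.08] t 22.6833
underside centre x, pitch [-0.0711  0.0347] res [-0.2, -0.2, -0.2, -0.3, -0.2, -0.6, -0.1, -0.2, -0.3, -0.2, -0.2, -0.5, 0.1, 0.1, 0.1, -0.0, 0.2, 0.2, 0.2, 5.2, 0.2, 0.3, 0.2, 0.3, 5.3, 5.3]
```

Call:
jog_arm(series=[{"fingers": -1, "x": 0.1, "y": -0.05, "z": -0.3, "twist": 0}, {"fingers": -1, "x": 0.1, "y": -0.05, "z": -0.6, "twist": 0}, {"fingers": -1, "x": 0.1, "y": -0.05, "z": -0.9, "twist": 0}, {"fingers": -1, "x": 0.1, "y": -0.05, "z": -1.2, "twist": 0}, {"fingers": -1, "x": 0.1, "y": -0.05, "z": -1.2, "twist": 0}])

```text
time_s: 23.25
ee_pos: [0.4344, -0.2048, 0.121]
tool_rot: [[0.999, -0.041, -0.001], [-0.041, -0.999, 0.0], [-0.001, -0.0, -1.0]]
wrist_force: [2.9, -1.6, -2.0]
width: 0.0091
gripper_force: 59.1
```

```bash
python3 -c "
from pose import *
run(339,366,range(181,192))"
```

```text
tcp tray -0.0657 -0.002 0.121 F [ 2.9 -1.6 -2. ] M [-0.41 -1.04 -0.09] t 23.25
underside centre x, pitch [-0.0696  0.0186] res [-0.3, -0.1, -0.1, -0.1, -0.1, -0.1, -0.1, -0.1, -0.3, 0.1, -0.0, 0.1, -0.0, -0.2, 0.0, 5.2, 5.4, 5.5, 5.3, 0.1, 0.1, 0.0]
```

Almost home. I'll go down to the floor and press lightly.

Call:
jog_arm(series=[{"fingers": -1, "x": 0, "y": 0, "z": -0.3, "twist": 0}, {"fingers": -1, "x": 0, "y": 0, "z": -0.6, "twist": 0}, {"fingers": -1, "x": 0, "y": 0, "z": -0.9, "twist": 0}, {"fingers": -1, "x": 0, "y": 0, "z": -1.1, "twist": 0}, {"fingers": -1, "x": 0, "y": 0, "z": -1.2, "twist": 0}, {"fingers": -1, "x": 0, "y": 0, "z": -1.2, "twist": 0}])

```text
time_s: 23.9
ee_pos: [0.4349, -0.2053, 0.112]
tool_rot: [[0.999, -0.041, 0.0], [-0.041, -0.999, -0.001], [0.0, 0.001, -1.0]]
wrist_force: [-9.3, 3.3, 27.7]
width: 0.0091
gripper_force: 63.7
```

```bash
python3 -c "
from pose import *
run(339,366,range(183,192))"
```

```text
tcp tray -0.0652 -0.0026 0.112 F [-9.3  3.3 27.7] M [0.99 1.74 0.1 ] t 23.9
underside centre x, pitch [-0.0729  0.0665] res [-0.1, -0.0, -0.1, -0.1, 0.1, -0.1, -0.1, -0.0, -0.2, -0.1, -0.1, 5.6, -0.1, 0.0, 5.7, 5.6, 5.5, -0.1]
```

Call:
jog_arm(series=[{"fingers": -1, "x": 0, "y": 0, "z": 0.2, "twist": 0}, {"fingers": -0.4, "x": 0, "y": 0, "z": 0.2, "twist": 0}, {"fingers": -0.4, "x": 0, "y": 0, "z": 0.2, "twist": 0}, {"fingers": -0.4, "x": 0, "y": 0, "z": 0.2, "twist": 0}, {"fingers": -0.4, "x": 0, "y": 0, "z": 0.2, "twist": 0}, {"fingers": -0.2, "x": 0, "y": 0, "z": 0.2, "twist": 0}, {"fingers": -0.2, "x": 0, "y": 0, "z": 0.2, "twist": 0}])

```text
time_s: 24.63
ee_pos: [0.4345, -0.205, 0.1116]
tool_rot: [[0.999, -0.041, -0.0], [-0.041, -0.999, 0.0], [-0.0, -0.0, -1.0]]
wrist_force: [-0.5, -0.0, -0.3]
width: 0.034
gripper_force: 0.0
```

```bash
python3 -c "
from pose import *
run(339,366,range(184,193))
g=cv2.cvtColor(env.capture('side'),cv2.COLOR_RGB2GRAY)
for r in range(170,196,2): print(r,g[r,334:372].tolist())
print(proj('side',place(q,[(-.017,.005,.144),(-.127,.005,.144),(-.017,-.005,.144),(-.127,-.005,.144),(-.017,.005,.055),(-.127,.005,.055)]))+[1,-.6])"
```

```text
tcp tray -0.0657 -0.0023 0.1116 F [-0.5 -0.  -0.3] M [ 0.01 -0.04 -0.  ] t 24.6333
underside centre x, pitch [-0.0669 -0.0649] res [-0.3, -0.1, -0.0, 0.1, 0.3, 0.1, -3.4, 0.4, -3.3, -0.4, 3.9, 0.0, -0.3, 4.3, -0.3, -0.0, 0.1, 0.2]
170 [81, 83, 84, 81, 81, 82, 80, 82, 82, 82, 82, 88, 75, 35, 33, 84, 124, 98, 26, 33, 40, 69, 87, 82, 82, 82, 82, 87, 75, 47, 45, 52, 83, 123, 137, 137, 138, 140]
172 [82, 82, 81, 80, 82, 80, 86, 84, 82, 81, 83, 84, 75, 30, 48, 97, 116, 85, 28, 34, 40, 67, 86, 80, 82, 81, 80, 79, 82, 84, 74, 50, 52, 48, 49, 44, 44, 49]
174 [80, 80, 81, 82, 82, 79, 78, 78, 78, 80, 81, 82, 61, 48, 80, 120, 119, 89, 63, 40, 48, 73, 82, 81, 79, 82, 81, 82, 83, 79, 82, 84, 84, 84, 72, 48, 48, 48]
176 [81, 83, 82, 79, 72, 114, 195, 209, 142, 112, 114, 106, 66, 21, 44, 64, 56, 38, 29, 42, 70, 80, 81, 76, 79, 78, 79, 81, 78, 81, 80, 82, 81, 82, 81, 83, 82, 83]
178 [118, 102, 77, 70, 45, 74, 121, 134, 135, 156, 175, 186, 166, 65, 31, 33, 31, 34, 22, 107, 159, 153, 151, 144, 130, 130, 122, 108, 95, 91, 81, 63, 76, 79, 78, 82, 81, 80]
180 [105, 105, 102, 104, 96, 154, 191, 158, 157, 1
[... 938 characters left out ...]
57, 157, 156, 160, 159, 157, 158, 158, 159, 155, 142, 144, 143, 145, 144, 144, 141, 143, 142, 142, 150, 161, 165, 148, 102, 102, 102, 105, 95, 59]
192 [102, 114, 134, 132, 136, 148, 161, 159, 158, 156, 157, 157, 159, 156, 158, 159, 160, 152, 142, 141, 144, 144, 143, 143, 143, 145, 143, 142, 142, 150, 166, 152, 99, 105, 103, 107, 96, 57]
194 [104, 120, 127, 99, 85, 132, 165, 159, 157, 159, 159, 159, 158, 160, 157, 160, 151, 143, 141, 143, 142, 144, 143, 144, 145, 146, 142, 142, 147, 162, 164, 137, 72, 80, 93, 99, 79, 50]
[[339.41838066 177.02078062]
 [366.45185943 179.79445933]
 [339.74148776 175.50500626]
 [366.6555386  178.25355223]
 [338.83826853 193.48345777]
 [364.9074967  196.29130878]]
```

The panel's edges are at columns 339.0 and 366.0, which is right for home (predicted 339.2 and 365.8), upright and free of the fingers. I'll pull straight up, move above the flap's bar, and check both from the top camera once the panel is in view.

Call:
jog_arm(series=[{"fingers": -0.2, "x": 0, "y": 0, "z": 1, "twist": 0}, {"fingers": -0.2, "x": 0, "y": 0, "z": 3, "twist": 0}, {"fingers": -0.2, "x": 0, "y": 0, "z": 6, "twist": 0}, {"fingers": 0, "x": 0, "y": 0, "z": 10, "twist": 0}, {"fingers": 1, "x": 0, "y": 0, "z": 14, "twist": 0}, {"fingers": 1, "x": 0, "y": 0, "z": 18, "twist": 0}, {"fingers": 1, "x": 2, "y": -2, "z": 19, "twist": 0}, {"fingers": 1, "x": 4.5, "y": -4.5, "z": 19, "twist": 0}, {"fingers": 1, "x": 7, "y": -7, "z": 19, "twist": 0}, {"fingers": 1, "x": 9.5, "y": -9.5, "z": 19, "twist": 0}, {"fingers": 1, "x": 12, "y": -12, "z": 19, "twist": 0}, {"fingers": 1, "x": 13.5, "y": -13.6, "z": 19, "twist": 0}, {"fingers": 1, "x": 13.5, "y": -13.6, "z": 19, "twist": 0}, {"fingers": 1, "x": 13.5, "y": -13.6, "z": 19, "twist": 0}, {"fingers": 1, "x": 13.5, "y": -13.6, "z": 19, "twist": 0}])

```text
time_s: 26.08
ee_pos: [0.5695, -0.3403, 0.3024]
tool_rot: [[0.999, -0.041, 0.0], [-0.041, -0.999, 0.0], [0.0, -0.0, -1.0]]
wrist_force: [-0.7, 0.8, -0.5]
width: 0.0854
gripper_force: 0.0
```

```bash
python3 -c "
from pose import *
st=env.read_state();print(st['ee_pos'],st['joint_pos'].round(1),st['time_s'])
g=cv2.cvtColor(env.capture('side'),cv2.COLOR_RGB2GRAY)
for r in range(172,200,2): print(r,g[r,334:372].tolist())
t=cv2.cvtColor(env.capture('top'),cv2.COLOR_RGB2GRAY)
print('top')
for r in range(206,262,4): print(r,t[r,380:412].tolist())
print(proj('top',place(q,[(-.017,-.001,.144),(-.127,-.001,.144)])))
for y in (.005,-.005,-.006): print(y,proj('top',place(q,[(-.017,y,.144),(-.127,y,.144)])).round(1).tolist())
print(proj('side',[st['ee_pos']]),proj('side',place(q,[(.075,-.132,.194)]))+[1,-.6])
"
```

```text
[ 0.56954627 -0.34033122  0.30237918] [ 39.3  23.8 -18.   69.6   7.2  87.6 -69.9] 26.0833
172 [80, 81, 81, 85, 86, 76, 51, 55, 57, 57, 55, 54, 59, 53, 52, 57, 55, 55, 57, 55, 55, 55, 56, 54, 54, 53, 57, 53, 53, 54, 53, 52, 53, 50, 48, 44, 44, 45]
174 [83, 81, 83, 85, 86, 71, 47, 46, 45, 49, 50, 54, 52, 51, 51, 54, 52, 54, 53, 51, 52, 51, 53, 54, 53, 54, 54, 51, 53, 53, 53, 58, 56, 53, 55, 50, 53, 49]
176 [83, 83, 82, 83, 73, 161, 226, 204, 214, 200, 131, 98, 96, 77, 42, 52, 49, 41, 45, 45, 40, 40, 43, 46, 45, 46, 49, 48, 51, 50, 50, 51, 53, 54, 55, 55, 52, 54]
178 [118, 102, 80, 70, 45, 88, 142, 155, 151, 148, 144, 155, 178, 176, 194, 222, 227, 239, 255, 254, 248, 252, 252, 253, 253, 254, 250, 197, 208, 194, 126, 97, 85, 42, 51, 55, 56, 53]
180 [105, 106, 103, 104, 98, 120, 156, 160, 158, 160, 158, 161, 161, 160, 158, 158, 158, 159, 158, 157, 159, 157, 158, 146, 132, 140, 141, 137, 150, 144, 137, 163, 159, 48, 42, 50, 51, 51]
182 [105, 106, 105, 102, 99, 127, 163, 159, 159, 159, 160, 159, 159, 160, 160, 158, 158, 160, 161, 159, 158, 159, 159, 158, 160, 159, 157, 158, 159, 158, 159, 1
[... 3422 characters left out ...]
6, 157, 158, 155, 147, 137, 137, 141, 140, 144, 184, 234, 244, 236, 198, 160, 161, 185, 200, 202, 202, 202, 201, 201, 201, 201, 202]
254 [204, 195, 165, 126, 125, 147, 156, 158, 155, 147, 138, 138, 141, 139, 139, 170, 218, 231, 215, 171, 148, 160, 185, 199, 203, 202, 202, 201, 199, 200, 200, 200]
258 [203, 191, 158, 125, 130, 147, 154, 154, 154, 154, 152, 145, 128, 109, 100, 100, 100, 101, 102, 117, 152, 181, 197, 201, 202, 203, 203, 200, 199, 198, 199, 199]
[[397.91632566 214.60801723]
 [397.01868692 253.80237989]]
0.005 [[395.8, 214.5], [394.9, 253.7]]
-0.005 [[399.3, 214.7], [398.5, 253.9]]
-0.006 [[399.7, 214.7], [398.8, 253.9]]
[[321.56805678 124.31766035]] [[322.58919778 145.77645271]]
```

The panel's top in the top view spans rows 215–255 at columns 395.5–399, where the slot is, so it is home. Now I'll lower onto the bar.

Call:
jog_arm(series=[{"fingers": 1, "x": 0, "y": 0, "z": -3, "twist": 0}, {"fingers": 1, "x": 0, "y": 0, "z": -6, "twist": 0}, {"fingers": 1, "x": 0, "y": 0, "z": -8.5, "twist": 0}, {"fingers": 1, "x": 0, "y": 0, "z": -10.5, "twist": 0}, {"fingers": 1, "x": 0, "y": 0, "z": -12, "twist": 0}, {"fingers": 1, "x": 0, "y": 0, "z": -12.6, "twist": 0}, {"fingers": 1, "x": 0, "y": 0, "z": -12.6, "twist": 0}, {"fingers": 1, "x": 0, "y": 0, "z": -12.6, "twist": 0}, {"fingers": 1, "x": 0, "y": 0, "z": -12.6, "twist": 0}])

```text
time_s: 26.93
ee_pos: [0.5702, -0.3412, 0.1777]
tool_rot: [[0.999, -0.041, 0.002], [-0.041, -0.999, -0.001], [0.002, 0.001, -1.0]]
wrist_force: [-0.1, 0.8, 0.4]
width: 0.0854
gripper_force: 0.0
```

```bash
python3 -c "
from pose import *
st=env.read_state();e=st['ee_pos'];R=st['tool_rot'];print(e,st['wrist_force'])
g=cv2.cvtColor(env.capture('side'),cv2.COLOR_RGB2GRAY)
for r in range(136,166,2): print(r,g[r,302:342].tolist())
n=lambda X:(proj('side',X)+[1,-.6]).round(1).tolist()
print('grasp',n([e-R[:,2]*.019]),'fingertips',n([e-R[:,1]*.043-R[:,2]*.013,e+R[:,1]*.043-R[:,2]*.013]))
print('bar ends .88,.93,.98',[n(place(q,[(.122,-.165*np.sin(h),.095+.165*np.cos(h)),(.028,-.165*np.sin(h),.095+.165*np.cos(h))])) for h in(.88,.93,.98)])
"
```

```text
[ 0.57024414 -0.34119039  0.17766804] [-0.10211924  0.84474979  0.44166696]
136 [91, 100, 107, 108, 105, 103, 96, 100, 101, 102, 105, 109, 125, 120, 63, 44, 64, 75, 58, 33, 29, 36, 42, 53, 132, 176, 169, 168, 168, 167, 164, 164, 162, 165, 167, 167, 164, 164, 163, 161]
138 [104, 106, 109, 111, 113, 110, 107, 105, 108, 109, 111, 116, 114, 107, 65, 42, 63, 73, 58, 35, 38, 53, 48, 51, 85, 103, 98, 96, 95, 95, 95, 102, 99, 99, 103, 101, 96, 97, 98, 96]
140 [107, 105, 108, 107, 106, 109, 109, 111, 109, 109, 109, 108, 112, 105, 61, 37, 44, 38, 41, 41, 42, 42, 33, 46, 93, 116, 113, 110, 108, 110, 110, 109, 110, 112, 111, 112, 111, 109, 109, 110]
142 [107, 109, 106, 112, 108, 107, 108, 106, 105, 103, 104, 104, 109, 103, 62, 35, 65, 78, 55, 37, 40, 85, 119, 115, 110, 113, 112, 111, 111, 109, 111, 113, 111, 116, 110, 111, 109, 110, 107, 108]
144 [107, 107, 107, 109, 108, 107, 106, 142, 173, 184, 199, 205, 211, 188, 101, 23, 29, 31, 34, 37, 49, 84, 104, 104, 102, 105, 111, 112, 111, 113, 111, 109, 108, 109, 113, 115, 112, 109, 111, 113]
146 [106, 106, 110, 108, 108, 99, 136, 221, 228, 120, 86, 9
[... 1349 characters left out ...]
0, 252, 253, 254, 251, 216, 220, 203, 142, 98, 88, 80, 75, 75, 72, 69, 68, 83, 189, 242, 176, 68, 80, 84, 83, 83, 84, 83, 81]
162 [80, 85, 93, 77, 151, 236, 236, 231, 229, 229, 230, 230, 229, 230, 230, 231, 230, 231, 232, 238, 242, 224, 144, 147, 146, 200, 244, 239, 239, 223, 148, 86, 77, 85, 84, 83, 84, 86, 83, 84]
164 [81, 85, 93, 72, 138, 226, 233, 230, 230, 229, 229, 230, 230, 230, 229, 229, 229, 228, 229, 229, 229, 230, 231, 231, 231, 230, 229, 228, 228, 242, 225, 50, 78, 83, 82, 83, 83, 82, 86, 81]
grasp [[322.5, 145.2]] fingertips [[320.8, 152.1], [324.1, 140.8]]
bar ends .88,.93,.98 [[[311.5, 144.2], [333.4, 146.2]], [[311.8, 144.8], [333.5, 146.8]], [[312.0, 145.5], [333.6, 147.5]]]
```

The bar shows at rows 144–147, level with the grasp point (322,145), and the open fingers straddle it. Closing.

Call:
jog_arm(series=[{"fingers": -1, "x": 0, "y": 0, "z": 0, "twist": 0}, {"fingers": -1, "x": 0, "y": 0, "z": 0, "twist": 0}, {"fingers": -1, "x": 0, "y": 0, "z": 0, "twist": 0}, {"fingers": -1, "x": 0, "y": 0, "z": 0, "twist": 0}, {"fingers": -1, "x": 0, "y": 0, "z": 0, "twist": 0}, {"fingers": -1, "x": 0, "y": 0, "z": 0, "twist": 0}, {"fingers": -1, "x": 0, "y": 0, "z": 0, "twist": 0}, {"fingers": -1, "x": 0, "y": 0, "z": 0, "twist": 0}, {"fingers": -1, "x": 0, "y": 0, "z": 0, "twist": 0}, {"fingers": -1, "x": 0, "y": 0, "z": 0, "twist": 0}, {"fingers": -1, "x": 0, "y": 0, "z": 0, "twist": 0}, {"fingers": -1, "x": 0, "y": 0, "z": 0, "twist": 0}], grip_force=30)

```text
time_s: 27.98
ee_pos: [0.5697, -0.3411, 0.1759]
tool_rot: [[0.999, -0.041, 0.0], [-0.041, -0.999, -0.0], [0.0, 0.0, -1.0]]
wrist_force: [0.1, -0.5, 0.9]
width: 0.0109
gripper_force: 29.2
```

```bash
python3 -c "
from fit import *
st=env.read_state();print(st['ee_pos'],st['wrist_force'],st['width'],st['gripper_force'])
# bar points in world relative to the th=.9 one, projected on directions
b=lambda h:place(q,[(.075,-.001-.165*np.sin(h),.095+.165*np.cos(h))])[0]
h0=np.arctan2(.132,.099)
for h in(.92,.8,.7,.6,.5,.4,.3,.2,.1,0): print(h,(b(h)-[0,0,.019]).round(4))
"
```

```text
[ 0.56968328 -0.3410842   0.17587086] [ 0.0539365  -0.5080937   0.92281824] 0.010850609920360466 29.19817417860031
0.92 [ 0.5695 -0.3408  0.176 ]
0.8 [ 0.5701 -0.3279  0.191 ]
0.7 [ 0.5706 -0.3159  0.2022]
0.6 [ 0.5712 -0.3028  0.2122]
0.5 [ 0.5717 -0.2887  0.2208]
0.4 [ 0.5724 -0.2739  0.228 ]
0.3 [ 0.573  -0.2584  0.2336]
0.2 [ 0.5737 -0.2424  0.2377]
0.1 [ 0.5744 -0.2261  0.2402]
0 [ 0.5751 -0.2097  0.241 ]
```

Call:
jog_arm(series=[{"fingers": -1, "x": 0, "y": 0.6, "z": 0.8, "twist": 0}, {"fingers": -1, "x": 0.05, "y": 1.3, "z": 1.5, "twist": 0}, {"fingers": -1, "x": 0.1, "y": 1.9, "z": 2.1, "twist": 0}, {"fingers": -1, "x": 0.1, "y": 2.5, "z": 2.6, "twist": 0}, {"fingers": -1, "x": 0.15, "y": 3.15, "z": 3.15, "twist": 0}, {"fingers": -1, "x": 0.15, "y": 3.8, "z": 3.6, "twist": 0}, {"fingers": -1, "x": 0.2, "y": 4.5, "z": 4.05, "twist": 0}, {"fingers": -1, "x": 0.2, "y": 5.2, "z": 4.5, "twist": 0}, {"fingers": -1, "x": 0.25, "y": 5.95, "z": 4.85, "twist": 0}, {"fingers": -1, "x": 0.3, "y": 6.7, "z": 5.2, "twist": 0}, {"fingers": -1, "x": 0.3, "y": 7.45, "z": 5.5, "twist": 0}, {"fingers": -1, "x": 0.35, "y": 8.25, "z": 5.75, "twist": 0}, {"fingers": -1, "x": 0.4, "y": 9.05, "z": 6.0, "twist": 0}, {"fingers": -1, "x": 0.4, "y": 9.85, "z": 6.2, "twist": 0}, {"fingers": -1, "x": 0.4, "y": 9.85, "z": 6.2, "twist": 0}, {"fingers": -1, "x": 0.4, "y": 9.85, "z": 6.2, "twist": 0}])

```text
time_s: 29.32
ee_pos: [0.5741, -0.2412, 0.2388]
tool_rot: [[0.999, -0.04, 0.001], [-0.04, -0.999, -0.0], [0.001, 0.0, -1.0]]
wrist_force: [-0.2, -2.5, 7.5]
width: 0.011
gripper_force: 30.7
```

Call:
jog_arm(series=[{"fingers": -1, "x": 0, "y": 0.6, "z": 0.1, "twist": 0}, {"fingers": -1, "x": 0.05, "y": 1.2, "z": 0.2, "twist": 0}, {"fingers": -1, "x": 0.1, "y": 1.8, "z": 0.25, "twist": 0}, {"fingers": -1, "x": 0.1, "y": 2.3, "z": 0.3, "twist": 0}, {"fingers": -1, "x": 0.1, "y": 2.7, "z": 0.3, "twist": 0}, {"fingers": -1, "x": 0.1, "y": 3.1, "z": 0.3, "twist": 0}, {"fingers": -1, "x": 0.1, "y": 3.3, "z": 0.3, "twist": 0}, {"fingers": -1, "x": 0.1, "y": 3.3, "z": 0.3, "twist": 0}, {"fingers": -1, "x": 0.1, "y": 3.3, "z": 0.3, "twist": 0}, {"fingers": -1, "x": 0.1, "y": 3.3, "z": 0.3, "twist": 0}, {"fingers": -1, "x": 0.1, "y": 3.3, "z": 0.3, "twist": 0}, {"fingers": -1, "x": 0.1, "y": 3.3, "z": 0.3, "twist": 0}, {"fingers": -1, "x": 0.1, "y": 3.3, "z": 0.3, "twist": 0}])

```text
time_s: 30.4
ee_pos: [0.5753, -0.209, 0.2408]
tool_rot: [[0.999, -0.041, 0.001], [-0.041, -0.999, 0.0], [0.001, -0.0, -1.0]]
wrist_force: [7.1, -1.5, 2.0]
width: 0.0107
gripper_force: 31.0
```

```bash
python3 -c "
from pose import *
st=env.read_state();e=st['ee_pos'];c,s=np.cos(q[2]),np.sin(q[2]);d=e[:2]-q[:2];print(e,st['wrist_force'],st['width'],'tray y of tcp',-s*d[0]+c*d[1],'hinge y ~ -.001')
im=env.capture('side');cv2.imwrite('pics/end.png',im[:,:,::-1])
g=cv2.cvtColor(im,cv2.COLOR_RGB2GRAY)
n=lambda X:(proj('side',X)+[1,-.6]).round(1).tolist()
for h in(-.1,0,.1): print(h,'bar, flap lower-edge ends',n(place(q,[(.075+a,-.001-l*np.sin(h),.095+l*np.cos(h)) for a,l in((.05,.165),(-.05,.165),(.055,.1),(-.055,.1),(.0,.1))])))
for r in range(136,176,2): print(r,g[r,304:344].tolist())
for r in range(178,196,4): print(r,g[r,334:372].tolist())
"
```

```text
[ 0.57530127 -0.20900967  0.24082817] [ 7.13392202 -1.51413037  1.99224939] 0.01070734706621284 tray y of tcp -0.00033069372980381196 hinge y ~ -.001
-0.1 bar, flap lower-edge ends [[303.8, 151.9], [329.1, 154.4], [303.4, 164.1], [330.4, 166.8], [316.9, 165.5]]
0 bar, flap lower-edge ends [[304.6, 149.4], [329.8, 151.8], [303.9, 162.5], [330.8, 165.2], [317.3, 163.9]]
0.1 bar, flap lower-edge ends [[305.4, 147.2], [330.4, 149.5], [304.4, 161.2], [331.2, 163.8], [317.7, 162.5]]
136 [109, 108, 104, 105, 102, 99, 70, 31, 47, 78, 113, 96, 46, 35, 35, 34, 23, 118, 178, 174, 178, 181, 177, 170, 170, 169, 169, 168, 164, 166, 163, 165, 166, 166, 165, 165, 164, 162, 161, 165]
138 [108, 112, 114, 111, 111, 112, 104, 55, 58, 115, 149, 122, 24, 30, 35, 39, 29, 81, 116, 108, 106, 107, 106, 97, 99, 98, 97, 94, 98, 103, 100, 100, 101, 98, 98, 97, 95, 98, 99, 103]
140 [109, 107, 109, 109, 113, 112, 103, 51, 72, 127, 135, 98, 26, 30, 32, 36, 36, 84, 114, 109, 109, 113, 116, 114, 112, 111, 110, 110, 109, 110, 111, 113, 111, 111, 111, 110, 111, 109, 110, 113]
142 [110, 110, 110, 109, 111, 105, 84, 41, 
[... 3415 characters left out ...]
162, 162, 160, 159, 160, 162, 162, 162, 160, 158, 160, 160, 162, 161, 161, 159, 159, 159, 161, 161, 169, 153, 98, 106, 103, 101, 98]
186 [113, 105, 104, 104, 99, 130, 167, 164, 161, 160, 161, 160, 161, 161, 162, 160, 159, 160, 161, 161, 161, 160, 160, 162, 159, 158, 160, 159, 161, 162, 164, 159, 127, 101, 103, 107, 104, 79]
190 [104, 98, 81, 74, 80, 129, 167, 161, 158, 160, 162, 162, 160, 160, 161, 161, 161, 161, 161, 161, 160, 160, 161, 161, 162, 161, 160, 160, 160, 162, 165, 146, 101, 102, 104, 107, 96, 58]
194 [102, 87, 95, 102, 86, 133, 166, 164, 163, 162, 162, 160, 162, 159, 162, 160, 161, 161, 160, 161, 162, 159, 158, 160, 158, 158, 158, 158, 161, 161, 163, 135, 67, 76, 92, 98, 76, 49]
```

Call:
jog_arm(series=[{"fingers": -1, "x": 0, "y": 0, "z": 0, "twist": 0}, {"fingers": -1, "x": 0, "y": 0, "z": 0, "twist": 0}, {"fingers": -1, "x": 0, "y": 0, "z": 0, "twist": 0}, {"fingers": -1, "x": 0, "y": 0, "z": 0, "twist": 0}, {"fingers": -1, "x": 0, "y": 0, "z": 0, "twist": 0}, {"fingers": -1, "x": 0, "y": 0, "z": 0, "twist": 0}])

```text
time_s: 30.95
ee_pos: [0.5753, -0.209, 0.2409]
tool_rot: [[0.999, -0.041, 0.001], [-0.041, -0.999, 0.0], [0.001, -0.0, -1.0]]
wrist_force: [5.1, -2.4, 2.2]
width: 0.0107
gripper_force: 31.0
```

```bash
python3 -c "
from rig import env
s=env.read_state();print(s['ee_pos'],s['wrist_force'],s['qvel'].round(2),s['gripper_force']);print(env.close_job())"
```

```text
[ 0.57531128 -0.2090096   0.24085076] [ 5.10876739 -2.38052678  2.22354186] [ 0.01 -0.   -0.01  0.04  0.1   0.02 -0.09] 30.98545253276825
the job is handed in; nothing more can be done
None
```

I handed the job in at about 31 s: by my measurements the tall panel stands in the tray slot, let go, and the flap is held by its bar at about 0 rad; no verdict came back. The first insertion jammed, and I righted the panel by pressing it on the tray block before trying again.

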